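Stack cover plates on the carrier and lock the keeper

ROBOT

A 6-joint arm with a two-finger parallel gripper is mounted at the origin on the work surface. World frame = base frame: x ahead of the robot, y to its left, z up, the work surface at z = 0. Lengths are in m, angles in rad, forces in N, time in s.
With the tool pointing down it reaches from about 0.35 to 0.775 m from the base axis. Payload 5.5 kg.
Tool frame: the origin (TCP) lies on the centre line of the jaws, within the pads' length; the fingertips stand 11 mm ahead of it and the grasp point (between the pads) lies 8 mm behind it; z points along the fingers, y is the line along which they close (so a half turn about z gives the same grasp; the last joint's range is limited). The gripper opens to 85 mm and grips with 20 to 120 N. Pads are 22 mm wide; open, the fingers measure 114 mm over their backs; the gripper's body (76 mm by 85 mm) begins 54 mm behind the grasp point. The pads swing forward as they close: fully open they stand 13 mm farther back than shut.
Start: joints at [-1.315, 0.313, 0.046, 1.304, 0, 1.431], TCP at [0.222, -0.531, 0.22] pointing down, gripper open.
Joint ranges: [-2.76, 2.76], [-0.86, 1.69], [-1.03, 1.26], [-2.2, 2.34], [-1.47, 1.5], [-3.14, 3.14]. Speed limits (rad/s): [2.57, 2.57, 3.14, 3.14, 3.14, 3.14].

INTERFACE

Orientations are given as a unit quaternion [w, x, y, z].
In Python, from workcell import get_state, eyes, env gives the robot as it stands.
- The arm moves only by the shell command python3 -m inch 'ROWS' [OPENING] [FORCE]. ROWS is JSON, one flat list of numbers, 4 for each row, row after row: the shift along the tool's x, y, z in cm, then the turn about the tool's z in rad. A call has exactly 5 rows; each row shifts and turns the commanded pose from where the row before left it, along the tool's axes as they then stand; what a row does not reach is not made up. A row lasts 1/12 s, in which the tool goes at most 41.7 mm and 7.16 degrees, less where a joint would pass 70% of its speed; a pose out of reach is approached as far as the arm can. A call is refused whole if a number of a shift passes 4.17 or a number of a turn 0.125, either way. A call with a gripper value outside its range is refused whole. OPENING is the opening, from -1 (shut) to 1 (fully open), set as the call begins (- or left out, the last holds). The fingers move at their own pace and stop on an object; FORCE is the grip in N (left out, the last holds). Time passes only in rows, so rows that do not move let the fingers close, or fill a call up. It gives the time, the measured TCP pose, the force, the opening and the grip force at its end, in the units of the state.
- get_state(): the state, without advancing time (a new reading comes with each control period).
- eyes.read_camera(name): name is "side" or "top"; returns the picture (480x640x3 uint8, red, green, blue); there is no depth.
- eyes.camera_info(name): a dict with "fovy" (degrees; the focal length in pixels is half the picture's height over the tangent of half this angle, whatever the lens; pixels are square), "cx", "cy" (the principal point, pixels), "xyz" and "orientation" of the camera in the world. Camera axes: x right, y down, z forward; pixel columns grow to the right and rows downward; lengths in m; the calibration is good to about 2 mm. A picture is of the moment at which its call begins. camera_info takes no time and is no camera call.
- env.hand_in(): hands the job in; it is judged then, once.
The state is a dict: "clock": time; "joint_pos": joint angles; "qvel": joint speeds; "tau": joint torques, N m; "tcp_pos": TCP position; "orientation": TCP orientation; "wrist_force": force on the tool from outside, world axes, zero at the start; "ft_torque": the same for the moment, N m; "finger_gap": finger opening in m; "grip_force": force on a finger pad.
Only numpy, scipy, OpenCV 4.12 (cv2) and the standard library are available. Lean on these libraries where they do the work, as an engineer would, in place of code of your own. Each camera call takes 0.05 s, during which the arm holds its last target. There are 200 camera calls.

TASK

Take the two cover plates off the sloping drying rack and pile them flat on the one already lying on the carrier, so that all three form one square pile with flush edges; lay them down, do not drop them. Then swing the carrier's keeper lever by its upright handle until its pointer stands in the notch, with the bar over the pile. Leave the tape roll, the spindle and the jar where they are.

Things in the scene. Friction and masses are not known exactly. Their poses are not given: they have to be found in the camera images.
- plate_a: loose black-painted metal cover plate, 84 (x) x 56 (y) x 10 (z) mm, 130 g, with four small bright hole inserts; origin at the centre of its underside, z out of its top face; a half turn makes no difference. It starts on the rack's slope, on the left half seen from the robot, its x axis pointing up the slope, its lower short edge resting on the lip
- plate_b: loose plate like plate_a, starting on the right half of the slope, 44 mm or more clear of plate_a
- plate_base: loose plate like the other two, lying flat on the carrier's deck, a little off the deck's centre and turned a little
- rack_seat (a point): middle of the fixed aluminium drying rack's sloping face, 66 mm above the bench; the point's x points level away from the robot side, y along the rack, z up. The face rises 35 degrees (0.61 rad) towards +x, is 124 mm long up the slope and 270 mm wide (y); a lip 6 mm high (square to the face) runs along its low edge, 42 mm down the slope from the middle
- deck (a point): centre of the top of the fixed grey carrier's deck, 150 (x) x 120 (y) mm, 30 mm above the bench; x and y along its sides, z up. The keeper's pivot post stands 105 mm from it towards -y
- pivot (a point): on the keeper's upright pivot axis, 64 mm above the bench, axes as the deck's. On this pivot turns the keeper lever: a flat steel bar 125 mm long, 18 mm wide, from 67 to 77 mm above the bench (the finished pile is 60 mm high), and across the pivot from it a handle arm 78 mm long with a short pointer to 89 mm
- keeper (a joint): angle of the keeper lever (rad), 0 to 1.9, growing counter-clockwise from above. At 0 the bar points along the deck's +x and the handle arm along -x; at 1.57 the bar lies over the middle of the deck (deck +y) and the pointer is in the notch; it can be pushed past the notch. It turns stiffly (about 2 N at the handle) and stays where left; no click is felt
- handle (a point): on the axis of the upright round black handle on the keeper's handle arm, 66 mm from the pivot; 20 mm in diameter, its top 126 mm above the bench, free to grip from 76 mm upwards; this point is 106 mm above the bench
- notch (a point): middle of the marked notch: a gap about 14 mm wide between two raised dark steel teeth (74 mm high) in the arc of dark teeth (otherwise 64 mm high) around the pivot, 98 mm from the pivot towards the deck's -y
- tape_roll: bystander: roll of brown tape lying flat, 92 mm across, 25 mm high; origin at the centre of its underside
- spindle: bystander: bright steel spindle with two square collars, lying along its x, 190 mm long, 22 mm high; origin under its middle
- jar: bystander: white closed jar, 60 mm across, 75 mm high; origin at the centre of its underside
There are look-alikes about, which are no part of the job. Leave any purple look-alike of the plate_a alone. Leave any orange look-alike of the plate_b alone.

How it is judged:
By the outcome, as a careful person would: the job done as asked, in the order asked, and still so for the second after the job is handed in, with the robot touching nothing.
It also fails if it takes over 64 s, if anything falls off the work surface, if the arm or the gripper's body presses on something with over 40 N, if the wrist force passes 120 N, or if a joint passes its speed limit or range.

## Working session

There is one attempt and no reset: what is moved stays moved. The work goes in short steps, Python scripts to look and compute and a shell command to move; the robot and the scene stay as the last step left them, time stands still between calls to the robot, and variables do not carry over. Pictures are saved under pics/ and viewed, at most 10 in all, crops included, and the job is handed in when it is done.

```bash
ls; mkdir -p pics; python3 - <<'E'
from workcell import get_state, eyes, env
import cv2
print(get_state())
for n in("side","top"):
    print(n,eyes.camera_info(n)); cv2.imwrite(f"pics/{n}0.png",eyes.read_camera(n)[:,:,::-1])
E
```

```text
pics
{'clock': 0.0, 'joint_pos': array([-1.31461141e+00,  3.13982844e-01,  4.50044996e-02,  1.30358883e+00,
        3.53505119e-06,  1.43120922e+00]), 'qvel': array([-0.00055761,  0.00078709,  0.00222413, -0.00045515,  0.00125655,
        0.00025868]), 'tau': array([-1.35229609e-03, -4.80623925e+01,  2.98533386e+01,  1.92734582e-02,
       -2.63910442e-04,  8.74941719e-06]), 'tcp_pos': array([ 0.22154185, -0.53005042,  0.2187293 ]), 'orientation': array([-8.84021182e-04,  9.80483988e-01,  1.96596961e-01, -4.98254033e-05]), 'wrist_force': array([ 0.30520245, -0.50686138,  0.83193451]), 'ft_torque': array([-0.03099501,  0.01024888, -0.04514642]), 'grip_force': 0.0, 'finger_gap': 0.08535461928064156}
side {'fovy': 57.00821217254432, 'cx': 325.6083813773378, 'cy': 233.33673619522688, 'xyz': array([0.39915849, 0.71690259, 0.65978719]), 'orientation': array([ 0.04615312, -0.08787843,  0.89101745, -0.44298439])}
top {'fovy': 47.106605053824154, 'cx': 323.8497449837425, 'cy': 245.5390506574811, 'xyz': array([0.49977481, 0.0071383 , 1.20226475]), 'orientation': array([ 0.02281831, -0.70472785,  0.70885093, -0.01919202])}
```

View pics/top0.png

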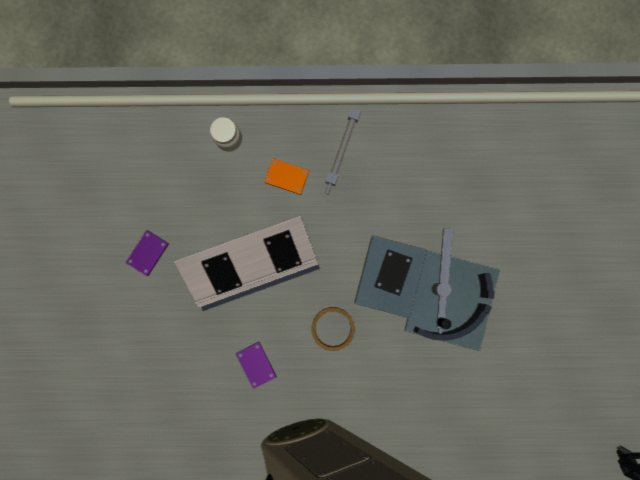

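View pics/side0.png

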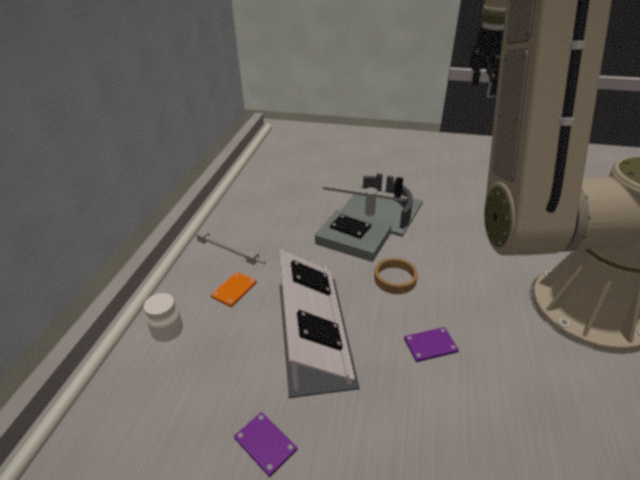

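Top view: the rack's black plates are at about (222,273) for plate_a on the left and (283,251) for plate_b. The base plate is at (394,271), the pivot at (443,290), the handle at (444,323) and the notch at about (487,300).

Look-alikes: purple at (147,253) and (256,365), orange at (287,176). All three lie on the bench, not the rack. My choice is the black plates on the slope.

```bash
cat > h.py <<'E'
import numpy as np, cv2
from scipy.spatial.transform import Rotation as R
from workcell import get_state, eyes, env
def cam(n):
    c=eyes.camera_info(n); q=c["orientation"]
    return c["xyz"],R.from_quat([q[1],q[2],q[3],q[0]]).as_matrix(),240/np.tan(np.radians(c["fovy"]/2)),c["cx"],c["cy"]
def ray(n,p):
    o,M,f,cx,cy=cam(n); return o,M@np.array([(p[0]-cx)/f,(p[1]-cy)/f,1.])
def onz(n,p,z):
    o,d=ray(n,p); return (o+d*(z-o[2])/d[2])
def proj(n,X):
    o,M,f,cx,cy=cam(n); v=M.T@(np.asarray(X)-o); return v[:2]/v[2]*f+[cx,cy]
def tri(p,q):
    (o1,d1),(o2,d2)=ray("top",p),ray("side",q)
    s=np.linalg.lstsq(np.c_[d1,-d2],o2-o1,rcond=None)[0]
    a,b=o1+s[0]*d1,o2+s[1]*d2; return (a+b)/2,np.linalg.norm(a-b)
def blobs(img,box,thr=60,amin=300):
    """dark blobs inside box (x0,y0,x1,y1): filled contours, 4x upsampled -> centroid, minAreaRect corners"""
    x0,y0,x1,y1=box; g=cv2.resize(img[y0:y1,x0:x1].max(2),None,fx=4,fy=4,interpolation=cv2.INTER_CUBIC)
    m=cv2.morphologyEx((g<thr).astype(np.uint8),cv2.MORPH_CLOSE,np.ones((9,9)))
    out=[]
    for c in cv2.findContours(m,cv2.RETR_EXTERNAL,cv2.CHAIN_APPROX_NONE)[0]:
        if cv2.contourArea(c)<amin*16: continue
        M=cv2.moments(c); f=lambda p:(np.asarray(p)+.5)/4-.5+[x0,y0]
        out.append((f([M['m10']/M['m00'],M['m01']/M['m00']]),f(cv2.boxPoints(cv2.minAreaRect(c)))))
    return out
def tool():
    s=get_state();q=s["orientation"];M=R.from_quat([q[1],q[2],q[3],q[0]]).as_matrix()
    return s["tcp_pos"],M
def go(xyz,yaw=None):
    """remaining shift in tool axes (cm) and turn about tool z; yaw=world angle of tool y (mod pi)"""
    p,M=tool(); d=M.T@(np.array(xyz)-p)*100; t=0
    if yaw is not None:
        t=-(yaw-np.arctan2(M[1,1],M[0,1])); t=(t+np.pi/2)%np.pi-np.pi/2
    s=get_state();print("tcp",p.round(4),"shift cm",d.round(2),"turn",round(t,3),"j6",s["joint_pos"][5].round(3),"clk",s["clock"])
E
python3 - <<'E'
from h import *
im={n:cv2.imread(f"pics/{n}0.png") for n in("top","side")}
np.set_printoptions(precision=4,suppress=True)
for box,z,nm in(((190,235,250,305),.0742,'a'),((255,225,310,280),.0742,'b'),((370,240,420,305),.040,'base')):
    for c,b in blobs(im['top'],box,thr=50):
        w=np.array([onz('top',p,z) for p in b]);C=onz('top',c,z)
        e=[(w[1]-w[0])[:2],(w[2]-w[1])[:2]];L=[np.linalg.norm(v) for v in e];l=e[int(L[1]>L[0])]
        print(nm,c,C,"sides",L,"long-axis yaw",np.arctan2(l[1],l[0])%np.pi, "side px pred",proj('side',C))
s=im['side']
for box in((285,250,335,300),(285,300,350,355),(325,205,375,245)):
    for c,b in blobs(s,box,thr=50): print("side",c,b.round(1).tolist())
t=cv2.resize(im['top'][205:355,165:505],None,fx=2.35,fy=2.35,interpolation=cv2.INTER_CUBIC);cv2.imwrite("pics/crop.png",t)
E
```

```text
a [221.4935 273.0959] [0.5116 0.2227 0.0742] sides [np.float64(0.05572776453878607), np.float64(0.07980127225491745)] long-axis yaw 0.4426406466041741 side px pred [319.733  327.5303]
b [282.369  251.0663] [0.556  0.0979 0.0742] sides [np.float64(0.055289405523991794), np.float64(0.07587118115717423)] long-axis yaw 0.36489493500590875 side px pred [310.7477 275.5734]
base [393.0858 272.0347] [ 0.5121 -0.1327  0.04  ] sides [np.float64(0.08417177837058884), np.float64(0.056629132045211604)] long-axis yaw 2.793787055944865 side px pred [350.6258 224.2101]
side [309.6334 277.5359] [[285.5, 277.4], [292.3, 260.4], [335.2, 277.6], [328.5, 294.6]]
side [318.2988 330.1231] [[290.4, 332.8], [298.4, 310.1], [348.0, 327.7], [339.9, 350.4]]
side [350.4631 226.4157] [[329.5, 227.3], [335.1, 211.8], [370.5, 224.6], [364.9, 240.1]]
```

View pics/crop.png

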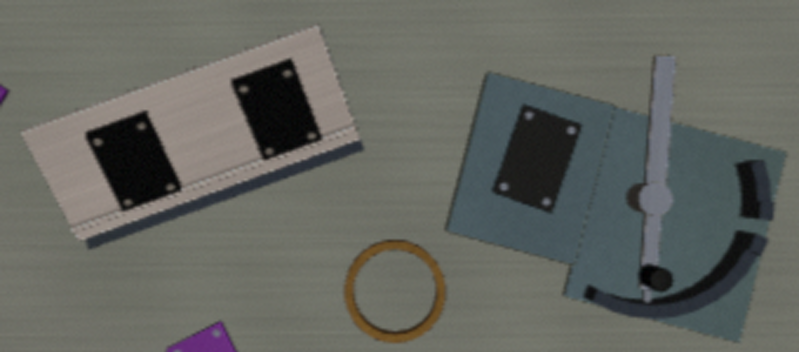

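The crop confirms it: black plates a and b on the slope, lip on the near side, black base on the deck. Next I refine with the bright inserts.

```bash
cat >> h.py <<'E'
def inserts(img,box,thr=50,k=4,da=35):
    """four bright spots inside the dark blob; returns subpixel px points"""
    x0,y0,x1,y1=box; g=cv2.resize(img[y0:y1,x0:x1].max(2),None,fx=8,fy=8,interpolation=cv2.INTER_CUBIC)
    m=cv2.morphologyEx((g<thr).astype(np.uint8),cv2.MORPH_CLOSE,np.ones((45,45)))
    c=max(cv2.findContours(m,cv2.RETR_EXTERNAL,cv2.CHAIN_APPROX_NONE)[0],key=cv2.contourArea)
    mm=np.zeros_like(m);cv2.drawContours(mm,[cv2.convexHull(c)],-1,1,-1);mm=cv2.erode(mm,np.ones((15,15)))
    w=np.clip(g.astype(float)-np.median(g[mm>0])-25,0,None)*mm
    n,l,st,_=cv2.connectedComponentsWithStats((w>0).astype(np.uint8))
    sc=sorted(range(1,n),key=lambda i:-w[l==i].sum())[:k]
    out=[]
    for i in sc:
        yy,xx=np.nonzero(l==i);ww=w[yy,xx];out.append([(xx@ww/ww.sum()+.5)/8-.5+x0,(yy@ww/ww.sum()+.5)/8-.5+y0])
    return np.array(out)
def fit(P):
    """4 points -> centre, long-axis yaw, side lengths"""
    P=np.asarray(P);c=P.mean(0);P=P[np.argsort(np.arctan2(*(P-c)[:,[1,0]].T))]
    a,b=(P[1]-P[0]+P[2]-P[3])/2,(P[2]-P[1]+P[3]-P[0])/2
    if np.linalg.norm(a)<np.linalg.norm(b): a,b=b,a
    return c,np.arctan2(a[1],a[0])%np.pi,np.linalg.norm(a),np.linalg.norm(b)
E
python3 - <<'E'
from h import *
im={n:cv2.imread(f"pics/{n}0.png") for n in("top","side")}
np.set_printoptions(precision=4,suppress=True)
psi=.342;sl=np.radians(35);nrm=np.array([-np.sin(sl)*np.cos(psi),-np.sin(sl)*np.sin(psi),np.cos(sl)])
B={'a':((190,240,250,305),(285,300,350,355)),'b':((255,225,310,280),(285,250,335,300)),'base':((370,240,420,305),(325,205,375,245))}
for nm,(bt,bs) in B.items():
    t=inserts(im['top'],bt);s=inserts(im['side'],bs,thr=60); print(nm,t.round(1).tolist(),s.round(1).tolist())
    T,e=tri(t.mean(0),s.mean(0));print(" tri centre",T,"miss",e)
    if nm=='base': P=[onz('top',p,.04) for p in t];Q=[onz('side',p,.04) for p in s]
    else:
        P=[];Q=[]
        C=onz('top',t.mean(0),.0742)
        for n,L,pts in(('top',P,t),('side',Q,s)):
            for p in pts: o,d=ray(n,p);L.append(o+d*((C-o)@nrm)/(d@nrm))
    for L in(P,Q): 
        f=fit(L);print("  ",*f)
# deck, pivot, handle
for nm,p,z in(('pivot',(165+654/2.35,205+198/2.35),.077),('handle',(165+657/2.35,205+278/2.35),.126),('bartip',(165+664/2.35,205+58/2.35),.077),('deckTL',(165+489/2.35,205+73/2.35),.03),('deckBL',(165+447/2.35,205+231/2.35),.03),('deckBR',(165+572/2.35,205+264/2.35),.03),('notch',(165+752/2.35,205+226/2.35),.07)): print(nm,onz('top',p,z))
go((.51,.22,.2),.342+np.pi/2)
E
```

```text
a [[206.1, 265.0], [237.1, 284.2], [224.7, 258.3], [219.0, 290.7]] [[305.4, 331.2], [338.4, 342.6], [302.9, 313.7], [333.8, 325.9]]
 tri centre [0.5098 0.2228 0.0725] miss 0.00224887972025954
   [0.5082 0.2221 0.0739] 0.34073088237225785 0.06821991144753355 0.03981125286289227
   [0.5098 0.2255 0.0758] 0.31789616966366513 0.06630649603511922 0.037675342921480774
b [[268.2, 242.5], [286.8, 235.8], [297.2, 262.4], [279.1, 268.9]] [[298.1, 276.5], [327.0, 288.5], [295.9, 263.4], [323.5, 276.0]]
 tri centre [0.5544 0.0973 0.0725] miss 0.0021509043623884534
   [0.5529 0.0968 0.0739] 0.33958668775360773 0.06828819857910871 0.03997242801643296
   [0.5542 0.1008 0.0757] 0.30711817711651523 0.06607156164280148 0.03610618272829224
base [[407.7, 260.0], [379.0, 284.0], [397.1, 290.4], [389.7, 253.6]] [[358.7, 232.8], [333.9, 224.1], [366.4, 224.7], [341.9, 216.9]]
 tri centre [ 0.5127 -0.1334  0.0382] miss 0.0010505558192905418
   [ 0.5122 -0.1333  0.04  ] 2.7919959188755694 0.06792589506727517 0.04021706098274072
   [ 0.5132 -0.1312  0.04  ] 2.804232180247721 0.06659508407293152 0.03676025617104187
pivot [ 0.4761 -0.2299  0.077 ]
handle [ 0.4113 -0.2208  0.126 ]
bartip [ 0.5978 -0.2409  0.077 ]
deckTL [ 0.5892 -0.0922  0.03  ]
deckBL [ 0.4465 -0.0528  0.03  ]
deckBR [ 0.4163 -0.165   0.03  ]
notch [ 0.4512 -0.3161  0.07  ]
tcp [ 0.2216 -0.5301  0.2188] shift cm [ 55.53 -58.09   1.99] turn 0.054 j6 1.431 clk 0.1
```

```bash
cat >> h.py <<'E'
def plan(xyz,turn,n):
    """rows for a straight line with even turn, from the measured pose"""
    p,M=tool(); st=(np.array(xyz)-p)*100/n; rows=[]
    M0=M
    for k in range(n):
        rows.append([*(M.T@st).round(2)+0.,round(turn/n,3)]); M=M@R.from_euler('z',turn/n).as_matrix()
    for k in range(0,n,5): print([float(v) for r in rows[k:k+5] for v in r])
E
python3 - <<'E'
from h import *
plan((.5078,.2221,.15),.054-np.pi,25)
E
```

```text
[2.22, -2.33, 0.28, -0.124, 2.49, -2.04, 0.28, -0.124, 2.72, -1.72, 0.28, -0.124, 2.91, -1.37, 0.28, -0.124, 3.06, -1.0, 0.28, -0.124]
[3.16, -0.62, 0.28, -0.124, 3.21, -0.23, 0.28, -0.124, 3.21, 0.17, 0.28, -0.124, 3.17, 0.57, 0.28, -0.124, 3.07, 0.95, 0.28, -0.124]
[2.93, 1.32, 0.28, -0.124, 2.75, 1.67, 0.28, -0.124, 2.52, 2.0, 0.28, -0.124, 2.26, 2.3, 0.28, -0.124, 1.96, 2.56, 0.28, -0.124]
[1.63, 2.78, 0.28, -0.124, 1.27, 2.96, 0.28, -0.124, 0.9, 3.09, 0.28, -0.124, 0.51, 3.18, 0.28, -0.124, 0.11, 3.22, 0.28, -0.124]
[-0.28, 3.21, 0.28, -0.124, -0.68, 3.15, 0.28, -0.124, -1.06, 3.04, 0.28, -0.124, -1.42, 2.89, 0.28, -0.124, -1.77, 2.69, 0.28, -0.124]
```

```bash
python3 -m inch '[2.22,-2.33,0.2,-0.124, 2.49,-2.04,0.2,-0.124, 2.72,-1.72,0.2,-0.124, 2.91,-1.37,0.2,-0.124, 3.06,-1.0,0.2,-0.124]' 0.55 30
python3 -m inch '[3.16,-0.62,0.2,-0.124, 3.21,-0.23,0.2,-0.124, 3.21,0.17,0.2,-0.124, 3.17,0.57,0.2,-0.124, 3.07,0.95,0.2,-0.124]'
python3 -c "from h import *; go((.5078,.2221,.15),.342+np.pi/2)"
```

```text
clock: 0.52
tcp_pos: [0.279, -0.3785, 0.209]
orientation: [-0.0, 0.872, 0.489, 0.0]
wrist_force: [-0.2, 0.3, -0.8]
finger_gap: 0.066
grip_force: 0.0
clock: 0.93
tcp_pos: [0.3357, -0.228, 0.1993]
orientation: [-0.0, 0.682, 0.732, 0.0]
wrist_force: [0.5, 0.1, 0.3]
finger_gap: 0.0663
grip_force: 0.0
tcp [ 0.3357 -0.228   0.1993] shift cm [43.68 20.35  4.93] turn 1.3 j6 0.705 clk 0.9333
```

```bash
python3 -m inch '[2.93,1.32,0.2,-0.124, 2.75,1.67,0.2,-0.124, 2.52,2.0,0.2,-0.124, 2.26,2.3,0.2,-0.124, 1.96,2.56,0.2,-0.124]' 
python3 -m inch '[1.63,2.78,0.2,-0.124, 1.27,2.96,0.2,-0.124, 0.9,3.09,0.2,-0.124, 0.51,3.18,0.2,-0.124, 0.11,3.22,0.2,-0.124]'
python3 -m inch '[-0.28,3.21,0.2,-0.124, -0.68,3.15,0.2,-0.124, -1.06,3.04,0.2,-0.124, -1.42,2.89,0.2,-0.124, -1.77,2.69,0.2,-0.124]'
python3 -c "from h import *; go((.5078,.2221,.10),.342+np.pi/2)"
```

```text
clock: 1.35
tcp_pos: [0.3919, -0.0772, 0.1893]
orientation: [-0.0, 0.426, 0.905, -0.0]
wrist_force: [0.5, -0.6, 0.2]
finger_gap: 0.0662
grip_force: 0.0
clock: 1.77
tcp_pos: [0.4479, 0.0738, 0.1792]
orientation: [-0.0, 0.129, 0.992, -0.0]
wrist_force: [1.0, -0.5, -0.7]
finger_gap: 0.0662
grip_force: 0.0
clock: 2.18
tcp_pos: [0.5035, 0.2249, 0.169]
orientation: [-0.0, -0.179, 0.984, -0.0]
wrist_force: [0.6, 0.4, -0.9]
finger_gap: 0.0662
grip_force: 0.0
tcp [0.5035 0.2249 0.169 ] shift cm [-0.31 -0.41  6.9 ] turn 0.019 j6 -0.086 clk 2.1833
```

```bash
python3 -m inch '[-0.31,-0.41,1.5,0.019, 0,0,2.5,0, 0,0,2.5,0, 0,0,1.7,0, 0,0,0,0]'
python3 -m inch '[0,0,0.2,0, 0,0,0.2,0, 0,0,0.1,0, 0,0,0,0, 0,0,0,0]'
python3 -c "
from h import *; go((.5078,.2221,.0757),.342+np.pi/2)
a=eyes.read_camera('side')[250:370,260:380,::-1];b=eyes.read_camera('top')[215:325,160:270,::-1]
cv2.imwrite('pics/g1.png',np.hstack([cv2.resize(v,(400,400),interpolation=cv2.INTER_CUBIC) for v in(a,b)]))"
```

```text
clock: 2.6
tcp_pos: [0.5045, 0.2197, 0.0832]
orientation: [-0.004, -0.167, 0.986, -0.0]
wrist_force: [-0.7, -0.9, 0.1]
finger_gap: 0.0661
grip_force: 0.0
clock: 3.02
tcp_pos: [0.5086, 0.2206, 0.0836]
orientation: [0.001, -0.167, 0.986, 0.0]
wrist_force: [-0.8, -0.2, -0.6]
finger_gap: 0.0658
grip_force: 0.0
tcp [0.5086 0.2206 0.0836] shift cm [0.03 0.17 0.79] turn -0.007 j6 -0.071 clk 3.0167
```

View pics/g1.png

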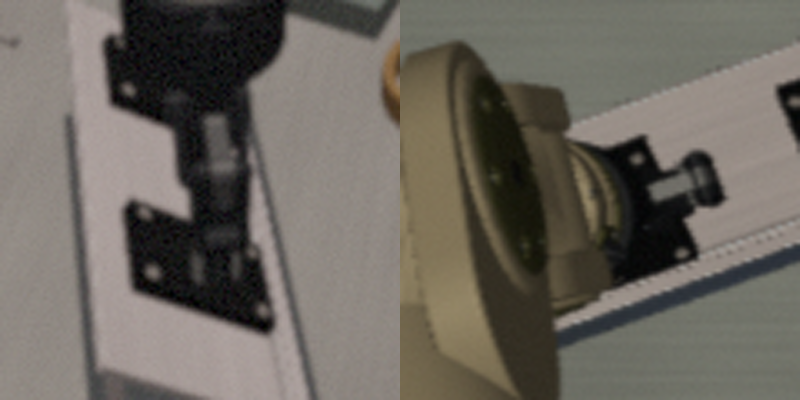

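```bash
python3 -m inch '[0,0.12,0.2,0, 0,0,0.2,0, 0,0,0.1,0, 0,0,0,0, 0,0,0,0]'
python3 -m inch '[0,0,0.1,0, 0,0,0.1,0, 0,0,0.05,0, 0,0,0,0, 0,0,0,0]'
python3 -c "from h import *; go((.5078,.2221,.0757),.342+np.pi/2)"
```

```text
clock: 3.53
tcp_pos: [0.5074, 0.2216, 0.0774]
orientation: [-0.0, -0.167, 0.986, -0.0]
wrist_force: [-0.6, -0.3, 0.5]
finger_gap: 0.066
grip_force: 0.0
clock: 3.95
tcp_pos: [0.5075, 0.2216, 0.075]
orientation: [-0.0, -0.167, 0.986, -0.0]
wrist_force: [-0.4, -0.1, 0.7]
finger_gap: 0.0657
grip_force: 0.0
tcp [0.5075 0.2216 0.075 ] shift cm [-0.05  0.04 -0.07] turn -0.007 j6 -0.068 clk 3.95
```

```bash
python3 -m inch '[0,0,0,0, 0,0,0,0, 0,0,0,0, 0,0,0,0, 0,0,0,0]' -1 40
python3 -m inch '[0,0,-0.1,0, 0,0,-0.3,0, 0,0,-0.5,0, 0,0,-0.6,0, 0,0,-0.5,0]'
python3 -c "
from h import *; go((.685,-.165,.15),-.35+np.pi/2)
a=eyes.read_camera('side')[220:370,250:400,::-1];b=eyes.read_camera('top')[215:325,160:270,::-1]
cv2.imwrite('pics/g2.png',np.hstack([cv2.resize(v,(400,400),interpolation=cv2.INTER_CUBIC) for v in(a,b)]))"
```

```text
clock: 4.37
tcp_pos: [0.5076, 0.2216, 0.0751]
orientation: [0.0, -0.167, 0.986, -0.0]
wrist_force: [-0.2, -0.3, -0.3]
finger_gap: 0.0054
grip_force: 0.0
clock: 4.78
tcp_pos: [0.5078, 0.2217, 0.096]
orientation: [0.0, -0.167, 0.986, -0.0]
wrist_force: [0.6, 0.0, -0.1]
finger_gap: 0.0001
grip_force: 0.0
tcp [0.5078 0.2217 0.096 ] shift cm [ -4.01 -42.35  -5.39] turn 0.685 j6 -0.068 clk 4.7833
```

View pics/g2.png

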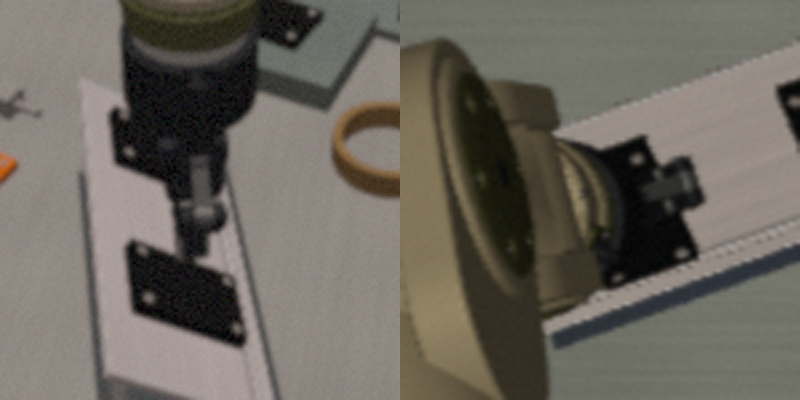

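```bash
python3 -c "
from h import *
for z in (.075,.08,.085,.09,.095,.1,.105): print(z,proj('side',(.5078,.2217,z)).round(1))
i=eyes.read_camera('side')[:,:,::-1]
s=inserts(i,(285,305,350,355),thr=60);print(s.round(1).tolist(), onz('side',s.mean(0),.0742))
a=eyes.read_camera('side')[285:360,285:385,::-1]
cv2.imwrite('pics/g3.png',cv2.resize(a,(800,600),interpolation=cv2.INTER_CUBIC))"
```

```text
0.075 [322.  327.1]
0.08 [322.  325.1]
0.085 [322.  323.2]
0.09 [321.9 321.2]
0.095 [321.9 319.1]
0.1 [321.9 317.1]
0.105 [321.9 315.1]
[[329.8, 315.6], [310.3, 310.8], [305.4, 331.2], [338.3, 342.7]] [0.5106806  0.21700113 0.0742    ]
```

View pics/g3.png

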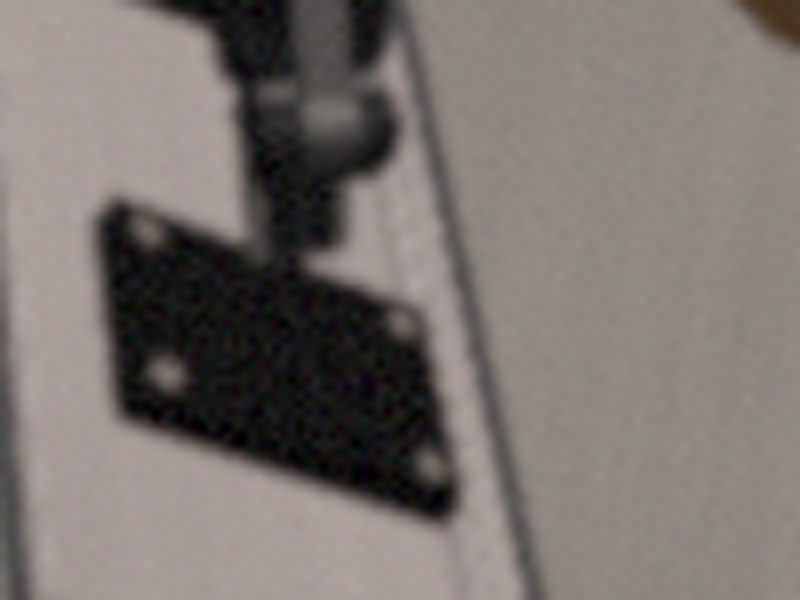

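```bash
python3 -m inch '[0,0,0,0, 0,0,0,0, 0,0,0,0, 0,0,0.5,0, 0,0,1,0]' 0.55 40
python3 -m inch '[0,0,0.7,0, 0,0,0.2,0, 0,0,0.1,0, 0,0,0.1,0, 0,0,0.1,0]'
python3 -m inch '[0,0,0.1,0, 0,0,0.1,0, 0,0,0.1,0, 0,0,0,0, 0,0,0,0]'
python3 -c "
from h import *; go((.5078,.2221,.0757),.342+np.pi/2)
a=eyes.read_camera('side')[270:360,275:395,::-1]
cv2.imwrite('pics/g4.png',cv2.resize(a,(800,600),interpolation=cv2.INTER_CUBIC))"
```

```text
clock: 5.4
tcp_pos: [0.5084, 0.2219, 0.0805]
orientation: [0.001, -0.167, 0.986, 0.0]
wrist_force: [-0.9, -0.6, 0.1]
finger_gap: 0.0607
grip_force: 0.0
clock: 5.82
tcp_pos: [0.5077, 0.2216, 0.068]
orientation: [0.0, -0.167, 0.986, -0.0]
wrist_force: [-0.2, -0.2, 0.2]
finger_gap: 0.0664
grip_force: 0.0
clock: 6.23
tcp_pos: [0.5075, 0.2216, 0.0651]
orientation: [0.0, -0.167, 0.986, -0.0]
wrist_force: [-0.3, 0.1, 0.3]
finger_gap: 0.0663
grip_force: 0.0
tcp [0.5075 0.2216 0.0651] shift cm [-0.04  0.04 -1.06] turn -0.007 j6 -0.068 clk 6.2333
```

View pics/g4.png

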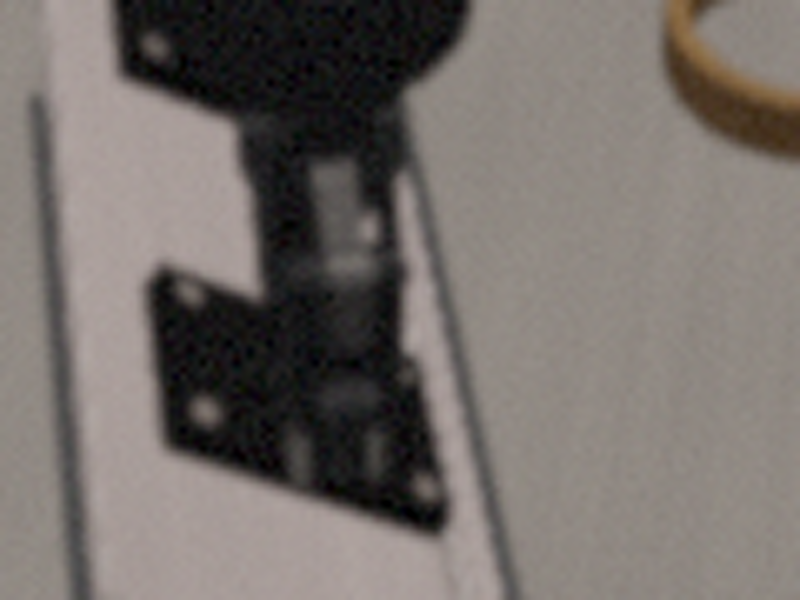

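```bash
python3 -c "
from h import *
for r in (.033,.040,.047):
  for z in (.05,.06,.07,.08): print(r,z,proj('side',(.5076-.335*r,.2217+.942*r,z)).round(1))"
python3 -m inch '[0,0,0.1,0, 0,0,0.1,0, 0,0,0.1,0, 0,0,0,0, 0,0,0,0]'
python3 -m inch '[0,0,0.1,0, 0,0,0.1,0, 0,0,0.1,0, 0,0,0,0, 0,0,0,0]'
```

```text
0.033 0.05 [324.9 352. ]
0.033 0.06 [324.9 348.2]
0.033 0.07 [324.9 344.3]
0.033 0.08 [324.8 340.4]
0.04 0.05 [325.5 355.3]
0.04 0.06 [325.5 351.5]
0.04 0.07 [325.5 347.7]
0.04 0.08 [325.4 343.8]
0.047 0.05 [326.1 358.8]
0.047 0.06 [326.1 355. ]
0.047 0.07 [326.1 351.1]
0.047 0.08 [326.1 347.2]
clock: 6.7
tcp_pos: [0.5074, 0.2216, 0.0619]
orientation: [-0.0, -0.167, 0.986, -0.0]
wrist_force: [0.3, -0.1, 0.4]
finger_gap: 0.066
grip_force: 0.0
clock: 7.12
tcp_pos: [0.5074, 0.2216, 0.0589]
orientation: [-0.0, -0.167, 0.986, -0.0]
wrist_force: [0.7, 0.9, 0.4]
finger_gap: 0.0663
grip_force: 0.0
```

```bash
python3 -m inch '[0,0,0.1,0, 0,0,0.05,0, 0,0,0,0, 0,0,0,0, 0,0,0,0]' 
python3 -m inch '[0,0,0,0, 0,0,0,0, 0,0,0,0, 0,0,0,0, 0,0,0,0]' 0.05 40
python3 -c "from h import *;s=get_state();print(s['ft_torque'],s['tcp_pos'])"
```

```text
clock: 7.53
tcp_pos: [0.5075, 0.2216, 0.0576]
orientation: [0.0, -0.167, 0.986, -0.0]
wrist_force: [0.1, 0.2, -0.3]
finger_gap: 0.0661
grip_force: 0.0
clock: 7.95
tcp_pos: [0.5075, 0.2217, 0.0582]
orientation: [0.0, -0.167, 0.986, 0.0]
wrist_force: [-1.9, -0.4, 5.7]
finger_gap: 0.053
grip_force: 41.0
[-0.09445719  0.38900959  0.02893237] [0.50748959 0.22168226 0.05820751]
```

```bash
python3 -m inch '[0,0,-0.1,0, 0,0,-0.2,0, 0,0,-0.4,0, 0,0,-0.6,0, 0,0,-0.7,0]' -1 40
python3 -m inch '[0,0,-0.7,0, 0,0,-0.7,0, 0,0,-0.7,0, 0,0,-0.7,0, 0,0,0,0]'
python3 -c "
from h import *;s=get_state();print(s['ft_torque'],s['tcp_pos'])
b=eyes.read_camera('side')[240:390,230:430,::-1]
cv2.imwrite('pics/g5.png',cv2.resize(b,(800,600),interpolation=cv2.INTER_CUBIC))
plan((.685,-.165,.12),.685,12)"
```

```text
clock: 8.37
tcp_pos: [0.5072, 0.2215, 0.0777]
orientation: [-0.0, -0.167, 0.986, -0.0]
wrist_force: [0.2, -0.4, -1.8]
finger_gap: 0.0529
grip_force: 42.1
clock: 8.78
tcp_pos: [0.5086, 0.2219, 0.1075]
orientation: [0.001, -0.167, 0.986, 0.0]
wrist_force: [0.7, -0.6, -1.9]
finger_gap: 0.0529
grip_force: 42.1
[ 0.02159817  0.00083989 -0.01055383] [0.50861736 0.22194488 0.10753491]
[-0.33, -3.53, -0.11, 0.057, -0.53, -3.5, -0.11, 0.057, -0.73, -3.47, -0.11, 0.057, -0.93, -3.42, -0.11, 0.057, -1.12, -3.36, -0.11, 0.057]
[-1.31, -3.29, -0.11, 0.057, -1.5, -3.21, -0.11, 0.057, -1.68, -3.12, -0.11, 0.057, -1.85, -3.02, -0.11, 0.057, -2.02, -2.91, -0.11, 0.057]
[-2.18, -2.79, -0.11, 0.057, -2.34, -2.66, -0.11, 0.057]
```

View pics/g5.png

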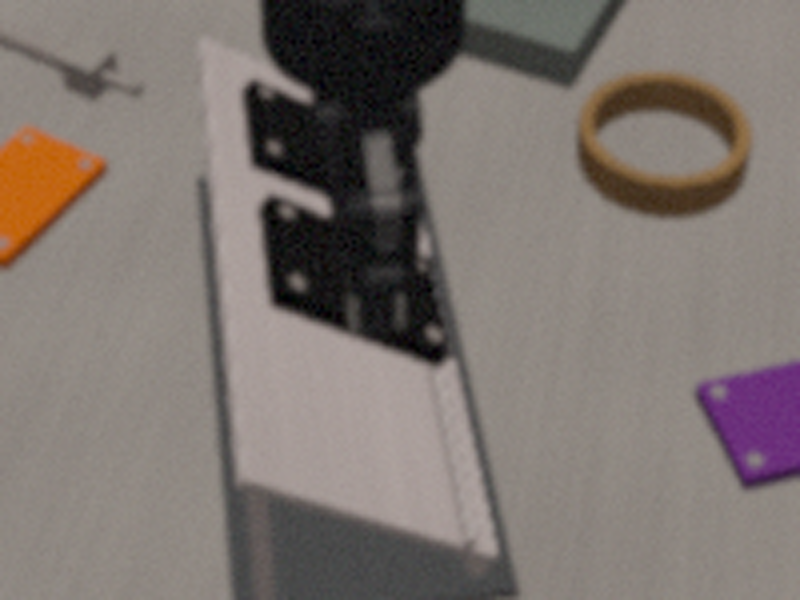

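```bash
python3 -m inch '[0,0,-2.2,0, 0,0,-2.6,0, -0.33,-3.53,0,0.057, -0.53,-3.5,0,0.057, -0.73,-3.47,0,0.057]'
python3 -m inch '[-0.93,-3.42,0,0.057, -1.12,-3.36,0,0.057, -1.31,-3.29,0,0.057, -1.5,-3.21,0,0.057, -1.68,-3.12,0,0.057]'
python3 -m inch '[-1.85,-3.02,0,0.057, -2.02,-2.91,0,0.057, -2.18,-2.79,0,0.057, -2.34,-2.66,0,0.057, 0,0,0,0]'
python3 -c "
from h import *;go((.685,-.165,.05),-.35+np.pi/2)
p,M=tool();print(M.round(2).tolist())"
```

```text
clock: 9.25
tcp_pos: [0.5521, 0.1245, 0.154]
orientation: [0.001, -0.082, 0.997, -0.0]
wrist_force: [-0.5, -0.3, -0.2]
finger_gap: 0.0529
grip_force: 42.5
clock: 9.67
tcp_pos: [0.6257, -0.0378, 0.1531]
orientation: [-0.0, 0.062, 0.998, 0.0]
wrist_force: [-0.1, 1.1, -1.0]
finger_gap: 0.053
grip_force: 42.5
clock: 10.08
tcp_pos: [0.6861, -0.1719, 0.1516]
orientation: [0.0, 0.178, 0.984, -0.001]
wrist_force: [-0.8, -1.1, -1.9]
finger_gap: 0.0529
grip_force: 42.4
tcp [ 0.6861 -0.1719  0.1516] shift cm [ 0.35  0.63 10.15] turn -0.007 j6 -0.001 clk 10.0833
[[-0.94, 0.35, 0.0], [0.35, 0.94, -0.0], [-0.0, -0.0, -1.0]]
```

```bash
python3 -m inch '[0.35,0.3,3,-0.007, 0,0.3,3.5,0, 0,0,3.5,0, 0,0,2,0, 0,0,0.5,0]'
python3 -m inch '[0,0,0.3,0, 0,0,0.2,0, 0,0,0.2,0, 0,0,0.1,0, 0,0,0,0]'
python3 -c "
from h import *;s=get_state();print(s['wrist_force'],s['ft_torque'],s['tcp_pos'])"
```

```text
clock: 10.5
tcp_pos: [0.6791, -0.1566, 0.0225]
orientation: [-0.005, 0.17, 0.985, 0.001]
wrist_force: [-0.9, 0.4, -1.0]
finger_gap: 0.0525
grip_force: 42.5
clock: 10.92
tcp_pos: [0.6841, -0.1584, 0.0221]
orientation: [0.001, 0.17, 0.985, -0.0]
wrist_force: [0.9, 0.7, -0.9]
finger_gap: 0.0525
grip_force: 42.5
[ 0.94850268  0.65200692 -0.9348655 ] [ 0.00859151 -0.01962809 -0.03361657] [ 0.68414663 -0.1584464   0.02210632]
```

```bash
python3 -m inch '[0,0,0.2,0, 0,0,0.2,0, 0,0,0.2,0, 0,0,0,0, 0,0,0,0]'
python3 -m inch '[0,0,0.1,0, -0.05,0,0.1,0, -0.1,0,0.15,0, -0.1,0,0.15,0, 0,0,0,0]'
```

```text
clock: 11.33
tcp_pos: [0.6836, -0.1583, 0.0149]
orientation: [0.001, 0.17, 0.985, -0.0]
wrist_force: [0.5, -1.2, 0.0]
finger_gap: 0.0528
grip_force: 43.1
clock: 11.75
tcp_pos: [0.6868, -0.1594, 0.0101]
orientation: [0.001, 0.17, 0.985, -0.0]
wrist_force: [2.7, -0.5, 4.2]
finger_gap: 0.0528
grip_force: 44.4
```

```bash
python3 -m inch '[-0.13,0,0.2,0, -0.13,0,0.2,0, -0.12,0,0.2,0, -0.1,0,0.2,0, 0,0,0,0]'
python3 -m inch '[-0.1,0,0.2,0, -0.08,0,0.2,0, -0.06,0,0.2,0, 0,0,0,0, 0,0,0,0]'
```

```text
clock: 12.17
tcp_pos: [0.6914, -0.1611, 0.0023]
orientation: [0.001, 0.17, 0.985, -0.0]
wrist_force: [3.9, -0.9, 6.9]
finger_gap: 0.053
grip_force: 47.3
clock: 12.58
tcp_pos: [0.6944, -0.1622, -0.0026]
orientation: [0.002, 0.17, 0.985, -0.001]
wrist_force: [4.1, -2.3, 8.9]
finger_gap: 0.0526
grip_force: 55.3
```

```bash
python3 -m inch '[-0.05,0,0.2,0, -0.05,0,0.2,0, 0,0,0.1,0, 0,0,0,0, 0,0,0,0]'
python3 -c "
from h import *
p,M=tool();print(p)
i=eyes.read_camera('side')[:,:,::-1]; q=proj('side',[*p[:2],.01]);print(q)
cv2.imwrite('pics/lv.png',i)
x,y=q.astype(int)
try: print(inserts(i,(x-40,y-40,x+40,y+40),thr=60).round(1).tolist())
except Exception as e: print(e)"
```

```text
clock: 13.0
tcp_pos: [0.6963, -0.1629, -0.0069]
orientation: [0.003, 0.17, 0.985, -0.001]
wrist_force: [5.4, -2.7, 10.6]
finger_gap: 0.0528
grip_force: 59.1
[ 0.6962929  -0.16292417 -0.00686453]
[280.64085245 218.79094929]
[[294.6, 206.6], [263.2, 189.2], [280.7, 205.6], [263.7, 215.8]]
```

```bash
python3 -m inch '[-0.02,0,0.1,0, 0,0,0.1,0, 0,0,0.1,0, 0,0,0,0, 0,0,0,0]'
python3 -m inch '[0,0,0.1,0, 0,0,0.1,0, 0,0,0,0, 0,0,0,0, 0,0,0,0]'
```

```text
clock: 13.47
tcp_pos: [0.6967, -0.163, -0.0078]
orientation: [0.004, 0.17, 0.985, -0.001]
wrist_force: [1.7, 0.0, 19.6]
finger_gap: 0.0525
grip_force: 63.8
clock: 13.88
tcp_pos: [0.6968, -0.1631, -0.0079]
orientation: [0.004, 0.17, 0.985, -0.001]
wrist_force: [-1.8, 1.3, 28.6]
finger_gap: 0.0527
grip_force: 65.3
```

```bash
python3 -m inch '[0,0,-0.3,0, 0,0,-0.1,0, 0,0,0,0, 0,0,0,0, 0,0,0,0]' 0.55
python3 -m inch '[0,0,-0.5,0, 0,0,-2.5,0, 0,0,-4,0, 5,0,-4,0, 5,0,-1,0]'
cat >> h.py <<'E'
def look(C,z,hw=45,thr=60,names=("top","side")):
    """inserts fit of a flat plate near C with top at z"""
    for n in names:
        i=eyes.read_camera(n)[:,:,::-1];x,y=proj(n,[C[0],C[1],z]).astype(int)
        try:
            t=inserts(i,(x-hw,y-hw,x+hw,y+hw),thr=thr);f=fit([onz(n,p,z) for p in t]);print(n,t.round(1).tolist(),f[0].round(4),np.round(f[1:],4))
        except Exception as e: print(n,'fail',e)
E
python3 -c "
from h import *
look((.69,-.16),.01,35);go((.69,-.16,0))"
```

```text
clock: 14.3
tcp_pos: [0.692, -0.1613, -0.0121]
orientation: [-0.002, 0.17, 0.985, 0.0]
wrist_force: [0.0, 0.1, -0.4]
finger_gap: 0.0662
grip_force: 0.0
top fail index 2 is out of bounds for axis 0 with size 2
side [[295.9, 207.9], [282.7, 206.3], [264.9, 192.7], [273.3, 201.9]] [ 0.7222 -0.2373  0.01  ] [2.6441 0.0764 0.0199]
tcp [ 0.6925 -0.1615 -0.0117] shift cm [ 0.29  0.05 -1.17] turn 0 j6 0.0 clk 14.4refused, shift out of range in row 4
```

```bash
python3 -m inch '[0,0,-0.5,0, 0,0,-2.5,0, 0,0,-4,0, 4,0,-4,0, 4,0,-1,0]'
python3 -m inch '[4,0,0,0, 4,0,0,0, 0,0,0,0, 0,0,0,0, 0,0,0,0]'
python3 -c "
from h import *
look((.69,-.16),.01,32);go((.69,-.16,0))"
```

```text
clock: 14.82
tcp_pos: [0.6329, -0.1406, 0.1043]
orientation: [0.005, 0.17, 0.985, -0.001]
wrist_force: [0.8, -1.4, 1.9]
finger_gap: 0.066
grip_force: 0.0
clock: 15.23
tcp_pos: [0.5534, -0.1119, 0.1]
orientation: [0.001, 0.17, 0.985, -0.0]
wrist_force: [0.3, -0.6, 0.6]
finger_gap: 0.0664
grip_force: 0.0
top [[404.6, 197.5], [388.0, 207.8], [390.7, 200.2], [400.6, 170.9]] [ 0.6822 -0.1448  0.01  ] [2.5435 0.0523 0.0376]
side [[287.5, 226.8], [266.2, 219.2], [296.0, 219.5], [274.9, 212.6]] [ 0.6944 -0.1604  0.01  ] [2.8251 0.065  0.0363]
tcp [ 0.5547 -0.1125  0.0999] shift cm [-14.31   0.06  10.03] turn 0 j6 0.0 clk 15.3333
```

```bash
python3 -c "
from h import *
go((.6934,-.1625,-.01))"
```

```text
tcp [ 0.5547 -0.1125  0.0999] shift cm [-14.71  -0.06  11.04] turn 0 j6 0.0 clk 15.3333
```

```bash
python3 -m inch '[-4.1,0,0,0, -4.1,0,0,0, -4.1,0,0,0, -2.41,-0.06,2.5,0, 0,0,3,0]'
python3 -m inch '[0,0,3,0, 0,0,1.5,0, 0,0,1,0, 0,0,0,0, 0,0,0,0]'
python3 -c "
from h import *
go((.6934,-.1625,-.01))"
```

```text
clock: 15.75
tcp_pos: [0.7001, -0.1656, 0.0458]
orientation: [0.006, 0.171, 0.985, -0.001]
wrist_force: [-0.8, -0.8, 0.1]
finger_gap: 0.0661
grip_force: 0.0
clock: 16.17
tcp_pos: [0.6918, -0.1619, -0.0111]
orientation: [0.0, 0.17, 0.985, -0.0]
wrist_force: [0.4, 1.3, -0.1]
finger_gap: 0.0662
grip_force: 0.0
tcp [ 0.6918 -0.1619 -0.0111] shift cm [-0.17 -0.   -0.11] turn 0 j6 -0.001 clk 16.1667
```

```bash
python3 -m inch '[-0.1,0,-0.1,0, 0,0,0,0, 0,0,0,0, 0,0,0,0, 0,0,0,0]'
python3 -m inch '[0,0,0,0, 0,0,0,0, 0,0,0,0, 0,0,0,0, 0,0,0,0]' -1 40
python3 -c "
from h import *
p,M=tool();print(p,M[:,0],M[:,1],M[:2,1]@p[:2], get_state()['wrist_force'])"
python3 -m inch '[0,0,-0.5,0, 0,0,-2.5,0, 0,0,-3,0, 0,0,-3,0, 0,0,-1,0]'
python3 -c "
from h import *
p,M=tool();print(p,M[:2,1]@p[:2])
for a in (2.793,): print(go((.51,-.13,.05),a-np.pi/2))"
```

```text
clock: 16.58
tcp_pos: [0.6924, -0.162, -0.009]
orientation: [0.001, 0.17, 0.985, -0.0]
wrist_force: [-0.2, -1.3, 0.6]
finger_gap: 0.0661
grip_force: 0.0
clock: 17.0
tcp_pos: [0.6923, -0.1619, -0.0089]
orientation: [0.001, 0.17, 0.985, -0.0]
wrist_force: [-0.9, 0.1, 6.2]
finger_gap: 0.0543
grip_force: 42.0
[ 0.69231677 -0.16192004 -0.00889377] [-0.94217884  0.33510844 -0.00116979] [3.35108619e-01 9.42179501e-01 4.42874588e-05] 0.07944357429164367 [-0.90691481  0.08631599  6.21308237]
clock: 17.42
tcp_pos: [0.694, -0.1626, 0.0949]
orientation: [0.003, 0.17, 0.985, -0.001]
wrist_force: [0.7, 0.2, -1.1]
finger_gap: 0.0539
grip_force: 42.8
[ 0.69398625 -0.16262376  0.09487046] 0.07939274502560861
tcp [ 0.694  -0.1626  0.0949] shift cm [18.45 -3.09  4.38] turn 0.007 j6 -0.001 clk 17.4167
None
```

```bash
python3 -m inch '[2,-0.3,0,0.007, 4,-0.75,0,0, 4,-0.75,0,0, 4,-0.75,0,0, 4,-0.75,0,0]'
python3 -m inch '[0.05,0,0,0, 0,0,1.5,0, 0,0,1.5,0, 0,0,1,0, 0,0,0.5,0]'
python3 -c "
from h import *
p,M=tool();print(p,M[:2,0]@p[:2],M[:2,1]@p[:2])"
```

```text
clock: 17.83
tcp_pos: [0.5089, -0.1308, 0.0889]
orientation: [-0.001, 0.173, 0.985, 0.0]
wrist_force: [0.3, -0.5, -0.1]
finger_gap: 0.0541
grip_force: 42.8
clock: 18.25
tcp_pos: [0.5098, -0.1309, 0.0432]
orientation: [-0.001, 0.174, 0.985, 0.0]
wrist_force: [-0.3, 0.8, -1.5]
finger_gap: 0.0542
grip_force: 42.7
[ 0.5098275  -0.13086515  0.04319067] -0.5238446881342272 0.05132478485746694
```

```bash
python3 -m inch '[-0.17,-0.1,0.3,0, 0,0,0.3,0, 0,0,0.1,0, 0,0,0,0, 0,0,0,0]'
python3 -m inch '[0,0,0.1,0, 0,0,0.1,0, 0,0,0.1,0, 0,0,0.1,0, 0,0,0,0]'
python3 -c "
from h import *
go((.5112,-.1326,.0313))"
```

```text
clock: 18.67
tcp_pos: [0.5126, -0.133, 0.0384]
orientation: [0.0, 0.173, 0.985, -0.0]
wrist_force: [-0.2, 0.2, -1.3]
finger_gap: 0.0537
grip_force: 42.7
clock: 19.08
tcp_pos: [0.5121, -0.1328, 0.0339]
orientation: [-0.0, 0.174, 0.985, -0.0]
wrist_force: [-0.0, 0.1, -1.2]
finger_gap: 0.0543
grip_force: 42.7
tcp [ 0.5121 -0.1328  0.0339] shift cm [ 0.09 -0.01  0.26] turn 0 j6 -0.057 clk 19.0833
```

```bash
python3 -m inch '[0.08,0,0.1,0, 0,0,0.1,0, 0,0,0.05,0, 0,0,0,0, 0,0,0,0]'
python3 -c "
from h import *
print(get_state()['wrist_force']);go((.5112,-.1326,.0313))"
```

```text
clock: 19.5
tcp_pos: [0.5115, -0.1326, 0.0315]
orientation: [-0.0, 0.173, 0.985, -0.0]
wrist_force: [-0.1, 0.6, -1.6]
finger_gap: 0.0542
grip_force: 42.7
[-0.11639519  0.60161906 -1.55378725]
tcp [ 0.5115 -0.1326  0.0315] shift cm [ 0.03 -0.01  0.02] turn 0 j6 -0.057 clk 19.5
```

```bash
python3 -m inch '[0.03,0,0.05,0, 0,0,0.05,0, 0,0,0.05,0, 0,0,0,0, 0,0,0,0]'
python3 -m inch '[0,0,0.05,0, 0,0,0.05,0, 0,0,0,0, 0,0,0,0, 0,0,0,0]'
```

```text
clock: 19.92
tcp_pos: [0.5114, -0.1326, 0.0311]
orientation: [0.0, 0.174, 0.985, -0.0]
wrist_force: [-2.8, 0.1, 6.8]
finger_gap: 0.0538
grip_force: 43.7
clock: 20.33
tcp_pos: [0.5115, -0.1326, 0.031]
orientation: [0.001, 0.173, 0.985, -0.0]
wrist_force: [-4.4, 1.2, 14.9]
finger_gap: 0.0539
grip_force: 44.5
```

```bash
python3 -m inch '[0,0,-0.2,0, 0,0,0,0, 0,0,0,0, 0,0,0.2,0, 0,0,0.2,0]' 0.5 30
python3 -m inch '[0,0,0.2,0, 0,0,0.2,0, 0,0,0.1,0, 0,0,0,0, 0,0,0,0]'
python3 -m inch '[0,0,0,0, 0,0,0,0, 0,0,0,0, 0,0,0,0, 0,0,0,0]' -1 30
python3 -m inch '[0,0,0,0, 0,0,0,0, 0,0,-1,0, 0,0,-2,0, 0,0,-3,0]' 0.55
python3 -m inch '[2,0,-3,0, 4,0,0,0, 4,0,0,0, 0,0,0,0, 0,0,0,0]'
python3 -c "
from h import *
look((.512,-.133),.05,30);go((.55,.0958,.15),.342+np.pi/2)"
```

```text
clock: 20.75
tcp_pos: [0.5113, -0.1325, 0.0267]
orientation: [0.0, 0.174, 0.985, -0.0]
wrist_force: [0.2, -0.3, 0.3]
finger_gap: 0.0643
grip_force: 0.0
clock: 21.17
tcp_pos: [0.5111, -0.1325, 0.0218]
orientation: [-0.0, 0.174, 0.985, -0.0]
wrist_force: [-0.6, -0.0, -0.4]
finger_gap: 0.0642
grip_force: 0.0
clock: 21.58
tcp_pos: [0.5115, -0.1322, 0.0223]
orientation: [0.0, 0.173, 0.985, 0.0]
wrist_force: [0.8, 3.4, 3.2]
finger_gap: 0.0552
grip_force: 32.9
clock: 22.0
tcp_pos: [0.509, -0.1319, 0.0808]
orientation: [-0.003, 0.174, 0.985, 0.0]
wrist_force: [0.8, -0.4, -0.8]
finger_gap: 0.0662
grip_force: 0.0
clock: 22.42
tcp_pos: [0.4144, -0.0972, 0.1123]
orientation: [-0.001, 0.174, 0.985, -0.0]
wrist_force: [1.6, 0.5, -0.4]
finger_gap: 0.0661
grip_force: 0.0
top [[390.5, 294.7], [408.8, 259.1], [398.2, 289.9], [380.1, 283.4]] [ 0.4917 -0.134   0.05  ] [2.2366 0.0488 0.0439]
side [[358.8, 228.9], [333.5, 220.4], [366.2, 220.9], [341.7, 213.1]] [ 0.5141 -0.1325  0.05  ] [2.8112 0.0668 0.0371]
tcp [ 0.4182 -0.0989  0.113 ] shift cm [-5.74 22.8  -3.7 ] turn -0.691 j6 -0.07 clk 22.5167
```

```bash
python3 -c "
from h import *
plan((.5522,.0963,.12),-.691,10)"
```

```text
[-0.59, 2.29, -0.07, -0.069, -0.75, 2.25, -0.07, -0.069, -0.9, 2.19, -0.07, -0.069, -1.05, 2.12, -0.07, -0.069, -1.2, 2.04, -0.07, -0.069]
[-1.33, 1.96, -0.07, -0.069, -1.47, 1.86, -0.07, -0.069, -1.59, 1.75, -0.07, -0.069, -1.71, 1.64, -0.07, -0.069, -1.82, 1.52, -0.07, -0.069]
```

```bash
python3 -m inch '[-0.59,2.29,-0.1,-0.069, -0.75,2.25,-0.1,-0.069, -0.9,2.19,-0.1,-0.069, -1.05,2.12,-0.1,-0.069, -1.2,2.04,-0.1,-0.069]' 0.55 40
python3 -m inch '[-1.33,1.96,0,-0.069, -1.47,1.86,0,-0.069, -1.59,1.75,0,-0.069, -1.71,1.64,0,-0.069, -1.82,1.52,0,-0.069]'
python3 -m inch '[0,0,0,0, 0,0,0,0, 0,0,0,0, 0,0,0,0, 0,0,0,0]'
python3 -c "
from h import *
go((.5522,.0963,.058),.341+np.pi/2)
i=eyes.read_camera('top')[:,:,::-1];cv2.imwrite('pics/t2.png',i)
t=inserts(i,(370,240,420,305));print(fit([onz('top',p,.05) for p in t]))
for c,b in blobs(i,(370,240,420,305),thr=50):
    w=np.array([onz('top',p,.05) for p in b]);print(c,onz('top',c,.05),np.linalg.norm(w[1]-w[0]),np.linalg.norm(w[2]-w[1]))
look((.512,-.133),.05,30,names=('side',))
"
```

```text
clock: 22.93
tcp_pos: [0.4868, -0.0003, 0.1174]
orientation: [0.001, 0.0, 1.0, -0.0]
wrist_force: [-0.5, -0.7, -0.2]
finger_gap: 0.0663
grip_force: 0.0
clock: 23.35
tcp_pos: [0.5539, 0.0978, 0.117]
orientation: [0.001, -0.171, 0.985, -0.0]
wrist_force: [-0.4, 0.3, 0.3]
finger_gap: 0.0663
grip_force: 0.0
clock: 23.77
tcp_pos: [0.5512, 0.096, 0.117]
orientation: [-0.0, -0.169, 0.986, -0.0]
wrist_force: [-1.0, 0.6, -0.2]
finger_gap: 0.0662
grip_force: 0.0
tcp [0.5512 0.096  0.117 ] shift cm [-0.11 -0.01  5.9 ] turn -0.001 j6 -0.31 clk 23.7667
(array([ 0.51363794, -0.13441847,  0.05      ]), np.float64(2.798327508718982), np.float64(0.06811462263400768), np.float64(0.03994019862951467))
[393.86368044 271.69172304] [ 0.51272805 -0.13311389  0.05      ] 0.08621563353701833 0.05767234815046231
side [[358.7, 228.9], [333.5, 220.4], [366.1, 221.0], [341.8, 213.2]] [ 0.5141 -0.1324  0.05  ] [2.8118 0.0663 0.0366]
```

```bash
python3 -m inch '[-0.1,0,2,0, 0,0,2,0, 0,0,1.0,0, 0,0,0.3,0, 0,0,0.2,0]'
python3 -m inch '[0,0,0.2,0, 0,0,0.1,0, 0,0,0,0, 0,0,0,0, 0,0,0,0]'
python3 -c "
from h import *
go((.5522,.0963,.058),.341+np.pi/2);print(get_state()['wrist_force'])"
```

```text
clock: 24.28
tcp_pos: [0.5518, 0.0969, 0.0616]
orientation: [-0.001, -0.17, 0.986, 0.0]
wrist_force: [-0.4, -0.1, 0.7]
finger_gap: 0.0663
grip_force: 0.0
clock: 24.7
tcp_pos: [0.5527, 0.0972, 0.0596]
orientation: [0.0, -0.17, 0.985, -0.0]
wrist_force: [0.2, -0.5, 0.2]
finger_gap: 0.0661
grip_force: 0.0
tcp [0.5527 0.0972 0.0596] shift cm [ 0.08 -0.07  0.16] turn 0.0 j6 -0.31 clk 24.7
[ 0.1759054  -0.47641149  0.16425842]
```

```bash
python3 -m inch '[0.05,-0.05,0.1,0, 0,0,0.05,0, 0,0,0,0, 0,0,0,0, 0,0,0,0]'
python3 -m inch '[0,0,0,0, 0,0,0,0, 0,0,0,0, 0,0,0,0, 0,0,0,0]' -1 40
python3 -m inch '[0,0,-0.1,0, 0,0,-0.2,0, 0,0,-0.4,0, 0,0,-0.8,0, 0,0,-1.3,0]'
python3 -c "
from h import *
print(get_state()['wrist_force']);plan((.689,-.160,.13),.691,10)"
```

```text
clock: 25.12
tcp_pos: [0.552, 0.0965, 0.0575]
orientation: [-0.0, -0.17, 0.985, -0.0]
wrist_force: [-0.2, 0.3, 0.6]
finger_gap: 0.0662
grip_force: 0.0
clock: 25.53
tcp_pos: [0.552, 0.0965, 0.0581]
orientation: [0.0, -0.17, 0.985, -0.0]
wrist_force: [-2.5, -0.1, 5.9]
finger_gap: 0.0533
grip_force: 41.0
clock: 25.95
tcp_pos: [0.551, 0.0965, 0.085]
orientation: [-0.001, -0.17, 0.985, 0.0]
wrist_force: [-0.2, -0.6, -1.1]
finger_gap: 0.0528
grip_force: 42.1
[-0.15653234 -0.62634926 -1.11323926]
[-0.44, -2.88, -0.45, 0.069, -0.64, -2.84, -0.45, 0.069, -0.83, -2.79, -0.45, 0.069, -1.02, -2.73, -0.45, 0.069, -1.21, -2.65, -0.45, 0.069]
[-1.39, -2.56, -0.45, 0.069, -1.56, -2.46, -0.45, 0.069, -1.73, -2.34, -0.45, 0.069, -1.89, -2.22, -0.45, 0.069, -2.04, -2.08, -0.45, 0.069]
```

```bash
python3 -m inch '[0,0,-2,0, 0,0,-2,0, -0.44,-2.88,-0.4,0.069, -0.64,-2.84,0,0.069, -0.83,-2.79,0,0.069]'
python3 -m inch '[-1.02,-2.73,0,0.069, -1.21,-2.65,0,0.069, -1.39,-2.56,0,0.069, -1.56,-2.46,0,0.069, -1.73,-2.34,0,0.069]'
python3 -m inch '[-1.89,-2.22,0,0.069, -2.04,-2.08,0,0.069, 0,0,3,0, 0,0,3,0, 0,0,2.5,0]'
python3 -c "
from h import *
go((.689,-.160,.0185),2.796-np.pi/2)"
```

```text
clock: 26.37
tcp_pos: [0.5945, 0.0192, 0.1313]
orientation: [0.001, -0.066, 0.998, -0.0]
wrist_force: [0.8, -0.6, -1.7]
finger_gap: 0.053
grip_force: 42.2
clock: 26.78
tcp_pos: [0.6629, -0.1101, 0.1301]
orientation: [0.0, 0.107, 0.994, -0.0]
wrist_force: [-0.0, 0.5, -0.7]
finger_gap: 0.053
grip_force: 42.2
clock: 27.2
tcp_pos: [0.6901, -0.161, 0.0434]
orientation: [0.0, 0.174, 0.985, -0.0]
wrist_force: [-0.1, 0.3, -1.7]
finger_gap: 0.0533
grip_force: 42.2
tcp [ 0.6901 -0.161   0.0434] shift cm [0.14 0.06 2.49] turn -0.005 j6 0.008 clk 27.2
```

```bash
python3 -m inch '[0.1,0.05,1.3,-0.005, 0,0,1,0, 0,0,0.3,0, 0,0,0.2,0, 0,0,0.1,0]'
python3 -m inch '[-0.1,0,0.15,0, -0.13,0,0.2,0, -0.13,0,0.2,0, -0.12,0,0.2,0, -0.1,0,0.2,0]'
python3 -m inch '[-0.1,0,0.2,0, -0.1,0,0.2,0, -0.08,0,0.2,0, -0.06,0,0.2,0, -0.05,0,0.2,0]'
```

```text
clock: 27.62
tcp_pos: [0.6902, -0.1594, 0.0167]
orientation: [0.001, 0.171, 0.985, -0.0]
wrist_force: [0.2, 0.4, -1.5]
finger_gap: 0.0532
grip_force: 42.2
clock: 28.03
tcp_pos: [0.6969, -0.1619, 0.0077]
orientation: [0.002, 0.171, 0.985, -0.0]
wrist_force: [2.8, -1.5, 5.9]
finger_gap: 0.0533
grip_force: 44.7
clock: 28.45
tcp_pos: [0.702, -0.1636, -0.001]
orientation: [0.004, 0.171, 0.985, -0.001]
wrist_force: [4.5, -1.5, 11.0]
finger_gap: 0.0532
grip_force: 53.9
```

```bash
python3 -m inch '[-0.03,0,0.1,0, 0,0,0.1,0, 0,0,0.1,0, 0,0,0,0, 0,0,0,0]'
```

```text
clock: 28.87
tcp_pos: [0.7033, -0.164, -0.0031]
orientation: [0.005, 0.171, 0.985, -0.001]
wrist_force: [6.4, -0.6, 10.3]
finger_gap: 0.0528
grip_force: 58.0
```

```bash
python3 -m inch '[0,0,0.2,0, 0,0,0.15,0, 0,0,0.15,0, 0,0,0.1,0, 0,0,0,0]'
python3 -m inch '[0,0,0.1,0, 0,0,0.1,0, 0,0,0,0, 0,0,0,0, 0,0,0,0]'
```

```text
clock: 29.28
tcp_pos: [0.705, -0.1647, -0.008]
orientation: [0.007, 0.171, 0.985, -0.001]
wrist_force: [7.8, -1.6, 13.8]
finger_gap: 0.0529
grip_force: 64.7
clock: 29.7
tcp_pos: [0.7051, -0.1648, -0.0083]
orientation: [0.007, 0.171, 0.985, -0.001]
wrist_force: [4.2, -0.6, 20.6]
finger_gap: 0.0532
grip_force: 65.8
```

```bash
python3 -m inch '[0,0,-0.3,0, 0,0,-0.1,0, 0,0,0,0, 0,0,0,0, 0,0,0,0]' 0.55
python3 -m inch '[0,0,-0.5,0, 0,0,-2.5,0, 0,0,-4,0, 4,0,-2.5,0, 4,0,0,0]'
python3 -m inch '[4,0,0,0, 2,0,0,0, 0,0,0,0, 0,0,0,0, 0,0,0,0]'
python3 -c "
from h import *
look((.695,-.16),.01,32);look((.513,-.134),.05,30,names=('side',));go((.69,-.16,0))"
```

```text
clock: 30.12
tcp_pos: [0.6975, -0.1622, -0.0123]
orientation: [-0.001, 0.171, 0.985, 0.0]
wrist_force: [-1.2, 1.2, -0.3]
finger_gap: 0.0662
grip_force: 0.0
clock: 30.53
tcp_pos: [0.6333, -0.1395, 0.0871]
orientation: [0.006, 0.171, 0.985, -0.001]
wrist_force: [0.7, -0.6, 0.9]
finger_gap: 0.0661
grip_force: 0.0
clock: 30.95
tcp_pos: [0.5725, -0.1174, 0.0817]
orientation: [0.001, 0.171, 0.985, -0.0]
wrist_force: [1.2, -0.8, -0.5]
finger_gap: 0.0662
grip_force: 0.0
top [[406.6, 191.1], [387.7, 203.9], [401.6, 166.9], [419.0, 172.5]] [ 0.7051 -0.1621  0.01  ] [2.6883 0.0677 0.0403]
side [[284.2, 225.9], [263.1, 218.2], [293.1, 218.7], [272.0, 211.7]] [ 0.7032 -0.1628  0.01  ] [2.8172 0.0655 0.0363]
side [[358.7, 228.9], [333.5, 220.4], [366.2, 220.9], [341.6, 213.1]] [ 0.5142 -0.1326  0.05  ] [2.8101 0.0669 0.0371]
tcp [ 0.5726 -0.1175  0.0811] shift cm [-12.48  -0.04   8.12] turn 0 j6 0.004 clk 31.1
```

```bash
python3 -c "
from h import *
go((.7013,-.1639,-.0095))"
```

```text
tcp [ 0.5726 -0.1175  0.0811] shift cm [-13.67  -0.02   9.07] turn 0 j6 0.004 clk 31.1
```

```bash
python3 -m inch '[-4.1,0,0,0, -4.1,0,0,0, -4.1,0,0,0, -1.37,0,2,0, 0,0,2.5,0]'
python3 -m inch '[0,0,2.5,0, 0,0,1.5,0, 0,0,0.57,0, 0,0,0,0, 0,0,0,0]'
python3 -c "
from h import *
go((.7013,-.1639,-.0095),2.798-np.pi/2)"
python3 -m inch '[0,0,0,0, 0,0,0,0, 0,0,0,0, 0,0,0,0, 0,0,0,0]' -1 40
python3 -c "
from h import *
go((.7013,-.1639,-.0095))
p,M=tool();print((M.T@(np.array([.5113,-.1324,.03])-p)*100).round(2))"
```

```text
clock: 31.52
tcp_pos: [0.7068, -0.1661, 0.0373]
orientation: [0.005, 0.171, 0.985, -0.001]
wrist_force: [-0.1, -0.5, -0.8]
finger_gap: 0.0665
grip_force: 0.0
clock: 31.93
tcp_pos: [0.7005, -0.1633, -0.0095]
orientation: [0.0, 0.171, 0.985, -0.0]
wrist_force: [1.0, -0.8, 1.1]
finger_gap: 0.0661
grip_force: 0.0
tcp [ 0.7005 -0.1633 -0.0095] shift cm [-0.1  -0.03  0.  ] turn -0.0 j6 0.003 clk 31.9333
clock: 32.35
tcp_pos: [0.7015, -0.1635, -0.0074]
orientation: [0.002, 0.171, 0.985, -0.0]
wrist_force: [-0.1, -0.8, 5.7]
finger_gap: 0.0533
grip_force: 43.2
tcp [ 0.7015 -0.1635 -0.0074] shift cm [ 0.01 -0.04  0.21] turn 0 j6 0.003 clk 32.35
[18.94 -3.48 -3.82]
```

```bash
python3 -m inch '[0,0,-0.5,0, 0,0,-2.5,0, 0,0,-3.5,0, 2,-0.4,-3.5,0, 4,-0.75,0,0]'
python3 -m inch '[4,-0.75,0,0, 4,-0.75,0,0, 4,-0.75,0,0, 0.9,-0.08,1,0, 0,0,1.5,0]'
python3 -m inch '[0,0,1.2,0, 0,0,0.5,0, 0,0,0,0, 0,0,0,0, 0,0,0,0]'
python3 -c "
from h import *
go((.5113,-.1324,.0426),2.798-np.pi/2);look((.513,-.134),.06,30,names=('side',))"
```

```text
clock: 32.77
tcp_pos: [0.6473, -0.1563, 0.0984]
orientation: [0.008, 0.171, 0.985, -0.001]
wrist_force: [2.0, -2.2, 0.7]
finger_gap: 0.0536
grip_force: 42.5
clock: 33.18
tcp_pos: [0.5067, -0.1309, 0.0665]
orientation: [-0.0, 0.171, 0.985, 0.0]
wrist_force: [0.6, 0.0, -1.4]
finger_gap: 0.0532
grip_force: 42.4
clock: 33.6
tcp_pos: [0.5109, -0.1323, 0.049]
orientation: [0.0, 0.171, 0.985, -0.0]
wrist_force: [0.1, 0.2, -1.9]
finger_gap: 0.0535
grip_force: 42.4
tcp [ 0.5109 -0.1323  0.049 ] shift cm [-0.05  0.    0.64] turn -0.0 j6 -0.062 clk 33.6
side [[369.4, 198.2], [333.3, 207.8], [348.6, 195.1], [340.0, 189.3]] [ 0.5329 -0.2176  0.06  ] [0.3269 0.0568 0.0532]
```

```bash
python3 -m inch '[-0.04,0,0.2,0, 0,0,0.15,0, 0,0,0.1,0, 0,0,0.05,0, 0,0,0,0]'
python3 -m inch '[0,0,0.05,0, 0,0,0.05,0, 0,0,0.05,0, 0,0,0,0, 0,0,0,0]'
```

```text
clock: 34.07
tcp_pos: [0.5105, -0.1321, 0.0433]
orientation: [-0.0, 0.171, 0.985, -0.0]
wrist_force: [-0.1, -0.3, -1.3]
finger_gap: 0.0533
grip_force: 42.4
clock: 34.48
tcp_pos: [0.5107, -0.1323, 0.0425]
orientation: [0.0, 0.171, 0.985, -0.0]
wrist_force: [-1.7, 1.6, 5.0]
finger_gap: 0.0536
grip_force: 43.6
```

```bash
python3 -m inch '[0,0,-0.15,0, 0,0,0,0, 0,0,0,0, 0,0,0.3,0, 0,0,0.4,0]' 0.5 30
python3 -m inch '[0,0,0.5,0, 0,0,0.4,0, 0,0,0.3,0, 0,0,0,0, 0,0,0,0]'
python3 -m inch '[0,0,0,0, 0,0,0,0, 0,0,0,0, 0,0,0,0, 0,0,0,0]' -1 30
python3 -m inch '[0,0,0,0, 0,0,0,0, 0,0,-1,0, 0,0,-2,0, 0,0,-3,0]' 0.55
python3 -m inch '[0,2,-3,0, 0,4,0,0, 0,4,0,0, 0,4,0,0, 0,4,0,0]'
python3 -m inch '[0,3,0,0, 0,0,0,0, 0,0,0,0, 0,0,0,0, 0,0,0,0]'
cat > m.py <<'E'
from h import *
go((.5113,-.1324,.033))
i=eyes.read_camera('top')[:,:,::-1];cv2.imwrite('pics/t3.png',i)
t=inserts(i,(370,240,420,305));print(fit([onz('top',p,.06) for p in t]))
for c,b in blobs(i,(370,240,420,305),thr=50):
    w=np.array([onz('top',p,.06) for p in b]);print(c,onz('top',c,.06),np.linalg.norm(w[1]-w[0]),np.linalg.norm(w[2]-w[1]))
look((.513,-.134),.06,30,names=('side',))
i=eyes.read_camera('side')[:,:,::-1]
a=cv2.resize(i[195:255,315:385],(700,600),interpolation=cv2.INTER_CUBIC);cv2.imwrite('pics/p3.png',np.clip(a.astype(float)*1.8,0,255))
E
python3 m.py
```

```text
clock: 34.9
tcp_pos: [0.511, -0.1324, 0.0364]
orientation: [0.0, 0.171, 0.985, -0.0]
wrist_force: [-0.1, 0.3, -0.2]
finger_gap: 0.0643
grip_force: 0.0
clock: 35.32
tcp_pos: [0.5104, -0.1321, 0.024]
orientation: [-0.0, 0.171, 0.985, 0.0]
wrist_force: [-0.4, 0.3, -0.2]
finger_gap: 0.064
grip_force: 0.0
clock: 35.73
tcp_pos: [0.5108, -0.1322, 0.0246]
orientation: [0.0, 0.171, 0.985, -0.0]
wrist_force: [0.5, 0.6, -1.4]
finger_gap: 0.0552
grip_force: 33.0
clock: 36.15
tcp_pos: [0.5086, -0.1314, 0.0834]
orientation: [-0.002, 0.171, 0.985, 0.001]
wrist_force: [0.7, 0.1, -0.7]
finger_gap: 0.0663
grip_force: 0.0
clock: 36.57
tcp_pos: [0.5721, 0.0387, 0.1159]
orientation: [0.001, 0.172, 0.985, -0.0]
wrist_force: [1.1, 0.1, 0.3]
finger_gap: 0.0661
grip_force: 0.0
clock: 36.98
tcp_pos: [0.5811, 0.0644, 0.1147]
orientation: [-0.0, 0.172, 0.985, -0.0]
wrist_force: [-0.6, -0.4, -0.6]
finger_gap: 0.0662
grip_force: 0.0
tcp [0.5811 0.0644 0.1147] shift cm [ -0.09 -20.88   8.18] turn 0 j6 0.319 clk 36.9833
(array([ 0.51227729, -0.13411877,  0.06      ]), np.float64(2.796911054752582), np.float64(0.06809682271119788), np.float64(0.03987680919838168))
[394.1953256 271.7996399] [ 0.51238843 -0.13258017  0.06      ] 0.08549951186928179 0.058756993143283066
side [[359.2, 225.7], [366.8, 217.4], [334.0, 217.1], [342.1, 210.2]] [ 0.5131 -0.1319  0.06  ] [2.8221 0.0662 0.0371][ WARN:0@2.026] global loadsave.cpp:1063 imwrite_ Unsupported depth image for selected encoder is fallbacked to CV_8U.
```

View pics/p3.png

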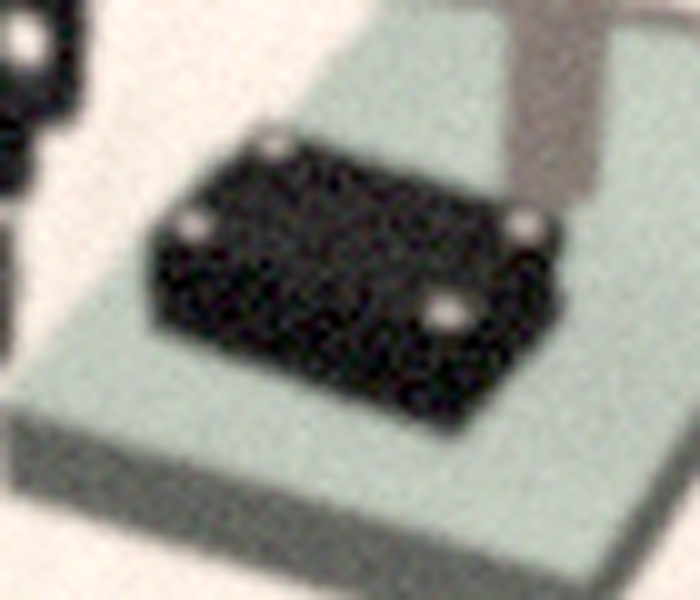

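Pile: three plates stacked flat with inserts lined up. Offsets are within about 1.5 mm, which I accept. Now the keeper.

```bash
python3 - <<'E'
from h import *
i=cv2.imread('pics/t3.png')
# pivot boss: bright disc ; handle: dark blob near (444,323)
for c,b in blobs(i,(425,310,462,345),thr=45,amin=30): print('handle',c,b.round(1).tolist(),[onz('top',c,z).round(4) for z in(.1,.126)])
s=eyes.read_camera('side')[:,:,::-1]
x,y=proj('side',(.4113,-.2208,.126));print('pred side top',x,y)
for c,b in blobs(s,(int(x)-15,int(y)-12,int(x)+16,int(y)+25),thr=60,amin=30): print('side',c,b.round(1).tolist())
plan((.4115,-.2208,.145),0,10)
E
```

```text
handle [448.85494032 331.32070623] [[424.5, 330.9], [461.4, 325.0], [462.5, 331.9], [425.6, 337.8]] [array([ 0.3933, -0.2345,  0.1   ]), array([ 0.3958, -0.2288,  0.126 ])]
handle [443.53256904 322.80803778] [[435.2, 325.5], [438.0, 316.2], [451.8, 320.3], [449.0, 329.7]] [array([ 0.4102, -0.2243,  0.1   ]), array([ 0.4123, -0.2188,  0.126 ])]
pred side top 399.07066373046894 178.58602830668372
side [395.65714424 187.01227765] [[382.2, 179.1], [400.1, 173.1], [407.4, 194.9], [389.5, 200.9]]
[0.63, -3.26, -0.3, 0.0, 0.63, -3.26, -0.3, 0.0, 0.63, -3.26, -0.3, 0.0, 0.63, -3.26, -0.3, 0.0, 0.63, -3.26, -0.3, 0.0]
[0.63, -3.26, -0.3, 0.0, 0.63, -3.26, -0.3, 0.0, 0.63, -3.26, -0.3, 0.0, 0.63, -3.26, -0.3, 0.0, 0.63, -3.26, -0.3, 0.0]
```

```bash
python3 -m inch '[0.63,-3.26,-0.6,0, 0.63,-3.26,-0.6,0, 0.63,-3.26,-0.6,0, 0.63,-3.26,-0.6,0, 0.63,-3.26,-0.6,0]' 0.05 30
python3 -m inch '[0.63,-3.26,0,0, 0.63,-3.26,0,0, 0.63,-3.26,0,0, 0.63,-3.26,0,0, 0.7,-3.45,0,0]'
python3 -m inch '[0,0,0,0, 0,0,0,0, 0,0,0,0, 0,0,0,0, 0,0,0,0]'
python3 -c "
from h import *
go((.4105,-.2225,.083))"
```

```text
clock: 37.6
tcp_pos: [0.4957, -0.0789, 0.1448]
orientation: [0.0, 0.171, 0.985, -0.0]
wrist_force: [0.7, -0.9, -0.4]
finger_gap: 0.0449
grip_force: 0.0
clock: 38.02
tcp_pos: [0.4097, -0.2233, 0.1448]
orientation: [0.0, 0.171, 0.985, -0.0]
wrist_force: [0.5, -0.3, -0.0]
finger_gap: 0.0451
grip_force: 0.0
clock: 38.43
tcp_pos: [0.4114, -0.2208, 0.1445]
orientation: [0.0, 0.17, 0.985, 0.0]
wrist_force: [-0.3, -0.7, -0.8]
finger_gap: 0.0451
grip_force: 0.0
tcp [ 0.4114 -0.2208  0.1445] shift cm [ 0.03 -0.19  6.15] turn 0 j6 -0.323 clk 38.4333
```

```bash
python3 -m inch '[0.03,-0.18,1,0, 0,0,1.5,0, 0,0,1.5,0, 0,0,1,0, 0,0,0.5,0]'
python3 -m inch '[0,0,0.3,0, 0,0,0.1,0, 0,0,0,0, 0,0,0,0, 0,0,0,0]'
python3 -m inch '[0,0,0,0, 0,0,0,0, 0,0,0,0, 0,0,0,0, 0,0,0,0]' -1 40
python3 - <<'E'
from h import *
print(get_state()['wrist_force'],get_state()['ft_torque'])
p,M=tool();print(p)
piv=np.array([.4761,-.2299]);v=p[:2]-piv;print('r',np.linalg.norm(v),'bar yaw',np.arctan2(-v[1],-v[0]))
E
```

```text
clock: 38.85
tcp_pos: [0.4093, -0.222, 0.0875]
orientation: [-0.001, 0.17, 0.985, 0.001]
wrist_force: [0.4, -0.1, 0.1]
finger_gap: 0.045
grip_force: 0.0
clock: 39.27
tcp_pos: [0.4105, -0.2237, 0.086]
orientation: [0.001, 0.171, 0.985, -0.0]
wrist_force: [1.2, -0.7, -1.2]
finger_gap: 0.0448
grip_force: 0.0
clock: 39.68
tcp_pos: [0.4104, -0.2235, 0.086]
orientation: [0.0, 0.171, 0.985, -0.0]
wrist_force: [-0.2, 0.1, 5.6]
finger_gap: 0.0189
grip_force: 39.0
[-0.21836996  0.11305186  5.62229413] [ 0.23131254  0.02119314 -0.02542405]
[ 0.41036776 -0.22347859  0.08595411]
r 0.06604514748599989 bar yaw -0.09738147002233823
```

```bash
cat >> h.py <<'E'
PIV=np.array([.4761,-.2299])
def arc(end,n):
    p,M=tool();v=p[:2]-PIV;r=.066;a0=np.arctan2(-v[1],-v[0]);d=(end-a0)/n;q=p[:2];out=[]
    for k in range(1,n+1):
        t=PIV-r*np.array([np.cos(a0+k*d),np.sin(a0+k*d)]);s=M.T@np.array([*(t-q),0])*100
        out.append([*s[:2].round(2),0,round(-d,3)]);q=t;M=M@R.from_euler('z',-d).as_matrix()
    print(a0);[print([float(x) for r in out[k:k+5] for x in r]) for k in range(0,n,5)]
E
python3 -c "
from h import *
arc(1.305,15)"
```

```text
-0.09738147002233823
[-0.18, -0.59, 0.0, -0.093, -0.18, -0.59, 0.0, -0.093, -0.18, -0.59, 0.0, -0.093, -0.18, -0.59, 0.0, -0.093, -0.18, -0.59, 0.0, -0.093]
[-0.18, -0.59, 0.0, -0.093, -0.18, -0.59, 0.0, -0.093, -0.18, -0.59, 0.0, -0.093, -0.18, -0.59, 0.0, -0.093, -0.18, -0.59, 0.0, -0.093]
[-0.18, -0.59, 0.0, -0.093, -0.18, -0.59, 0.0, -0.093, -0.18, -0.59, 0.0, -0.093, -0.18, -0.59, 0.0, -0.093, -0.18, -0.59, 0.0, -0.093]
```

```bash
python3 -m inch '[-0.18,-0.59,-0.1,-0.093, -0.18,-0.59,0,-0.093, -0.18,-0.59,0,-0.093, -0.18,-0.59,0,-0.093, -0.18,-0.59,0,-0.093]'
python3 -m inch '[-0.18,-0.59,0,-0.093, -0.18,-0.59,0,-0.093, -0.18,-0.59,0,-0.093, -0.18,-0.59,0,-0.093, -0.18,-0.59,0,-0.093]'
python3 -c "
from h import *
arc(1.305,5)"
```

```text
clock: 40.1
tcp_pos: [0.415, -0.2536, 0.086]
orientation: [0.001, -0.063, 0.998, 0.0]
wrist_force: [3.9, 0.8, -3.1]
finger_gap: 0.0186
grip_force: 40.2
clock: 40.52
tcp_pos: [0.4325, -0.2786, 0.086]
orientation: [0.001, -0.291, 0.957, 0.0]
wrist_force: [3.9, 1.9, -1.4]
finger_gap: 0.0189
grip_force: 40.4
0.8400344952216261
[-0.11, -0.6, 0.0, -0.093, -0.18, -0.59, 0.0, -0.093, -0.18, -0.59, 0.0, -0.093, -0.18, -0.59, 0.0, -0.093, -0.18, -0.59, 0.0, -0.093]
```

```bash
python3 -m inch '[-0.18,-0.59,0,-0.093, -0.18,-0.59,0,-0.093, -0.18,-0.59,0,-0.093, -0.18,-0.59,0,-0.093, -0.15,-0.5,0,-0.08]'
python3 -m inch '[0,0,0,0, 0,0,0,0, 0,0,0,0, 0,0,0,0, 0,0,0,0]'
python3 - <<'E'
from h import *
arc(1.305,1);print(get_state()['wrist_force'])
E
```

```text
clock: 40.93
tcp_pos: [0.4585, -0.2928, 0.086]
orientation: [0.001, -0.498, 0.867, 0.0]
wrist_force: [3.2, 2.8, -0.6]
finger_gap: 0.0189
grip_force: 40.5
clock: 41.35
tcp_pos: [0.4584, -0.2928, 0.086]
orientation: [0.001, -0.495, 0.869, -0.0]
wrist_force: [5.5, 2.2, -4.3]
finger_gap: 0.0185
grip_force: 40.2
1.296355442981422
[0.05, -0.07, 0.0, -0.009]
[ 5.52598186  2.20736647 -4.34047296]
```

```bash
python3 -m inch '[0,0,0,0, 0,0,0,0, 0,0,0,0, 0,0,-1,0, 0,0,-2,0]' 0.05
python3 -m inch '[0,0,-3,0, 0,0,-3,0, 0,0,-1,0, 0,0,0,0, 0,0,0,0]'
python3 -c "
from h import *
go((.28,-.45,.19))"
```

```text
clock: 41.77
tcp_pos: [0.4557, -0.2921, 0.115]
orientation: [-0.001, -0.496, 0.868, 0.002]
wrist_force: [-0.0, -0.9, 0.6]
finger_gap: 0.0446
grip_force: 0.0
clock: 42.18
tcp_pos: [0.4577, -0.2936, 0.187]
orientation: [0.0, -0.496, 0.868, -0.001]
wrist_force: [-0.3, -0.3, -0.2]
finger_gap: 0.0451
grip_force: 0.0
tcp [ 0.4577 -0.2936  0.187 ] shift cm [22.5   7.36 -0.3 ] turn 0 j6 -1.756 clk 42.1833
```

```bash
python3 -m inch '[3.75,1.2,0,0, 3.75,1.2,0,0, 3.75,1.2,0,0, 3.75,1.2,0,0, 3.75,1.2,0,0]'
python3 -m inch '[3.5,1.2,0,0, 0,0,0,0, 0,0,0,0, 0,0,0,0, 0,0,0,0]'
python3 - <<'E'
from h import *
print(get_state()['tcp_pos'])
t=eyes.read_camera('top')[:,:,::-1];s=eyes.read_camera('side')[:,:,::-1]
cv2.imwrite('pics/fin.png',np.hstack([cv2.resize(t[230:350,350:510],(400,300),interpolation=cv2.INTER_CUBIC),cv2.resize(s[160:260,310:443],(400,300),interpolation=cv2.INTER_CUBIC)]))
cv2.imwrite('pics/t4.png',t)
E
```

```text
clock: 42.6
tcp_pos: [0.3085, -0.4239, 0.1844]
orientation: [-0.0, -0.496, 0.868, 0.002]
wrist_force: [0.5, 0.1, -0.6]
finger_gap: 0.0444
grip_force: 0.0
clock: 43.02
tcp_pos: [0.283, -0.447, 0.1855]
orientation: [0.0, -0.497, 0.868, 0.001]
wrist_force: [0.6, 0.5, 0.1]
finger_gap: 0.0449
grip_force: 0.0
[ 0.28295249 -0.44701195  0.18546989]
```

View pics/fin.png

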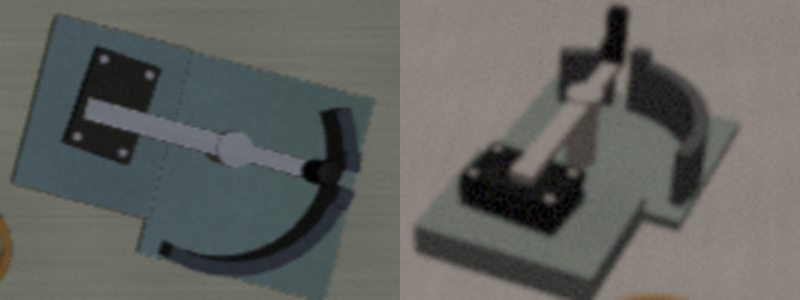

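```bash
python3 - <<'E'
from h import *
t=cv2.imread('pics/t4.png');t0=cv2.imread('pics/top0.png')
# bar: bright pixels
def bar(t):
    hsv=cv2.cvtColor(t,cv2.COLOR_BGR2HSV);m=((hsv[...,2]>125)&(hsv[...,1]<60)).astype(np.uint8)
    z=np.zeros_like(m);z[225:335,375:475]=m[225:335,375:475]
    n,l,st,c=cv2.connectedComponentsWithStats(z);k=1+np.argmax(st[1:,4]);yy,xx=np.nonzero(l==k)
    P=np.array([onz('top',p,.077)[:2] for p in zip(xx,yy)]);r=np.linalg.norm(P-PIV,axis=1);P=P[(r>.025)&(r<.12)&(((P-PIV)@(P[r.argmax()]-PIV))>0)]
    vx,vy,x0,y0=cv2.fitLine(P.astype(np.float32),cv2.DIST_HUBER,0,1e-3,1e-4).ravel()
    off=vx*(PIV[1]-y0)-vy*(PIV[0]-x0);print('n',len(P),'bar yaw',np.arctan2(vy,vx),'pivot offset from line',off, P.mean(0))
bar(t);bar(t0)
# ring profile in the first picture (no handle in the way): brightness vs keeper-angle
g=t0.max(2).astype(np.float32)
for z in(.064,.074):
  for r in(.094,.098,.102):
    L=[]
    for a in np.arange(.95,1.65,.03):
        x,y=proj('top',[*(PIV-r*np.array([np.cos(a),np.sin(a)])),z]);L.append(int(cv2.getRectSubPix(g,(1,1),(x,y))[0,0]))
    print(z,r,L)
E
```

```text
n 1 bar yaw 0.2852773 pivot offset from line -0.04968320535411495 [ 0.50137866 -0.17071056]Traceback (most recent call last):
  File "<stdin>", line 11, in <module>
  File "<stdin>", line 9, in bar
cv2.error: OpenCV(4.12.0) /io/opencv/modules/imgproc/src/linefit.cpp:50: error: (-215:Assertion failed) count > 0 in function 'fitLine2D_wods'
```

```bash
python3 - <<'E'
from h import *
t=cv2.imread('pics/t4.png');t0=cv2.imread('pics/top0.png')
print('bar',t[277,405],'deck',t[310,370],'plate',t[262,390])
def bar(t,seed):
    v=t[seed[1],seed[0]].astype(int);m=(np.abs(t.astype(int)-v).max(2)<28).astype(np.uint8)
    z=np.zeros_like(m);z[225:300,375:475]=m[225:300,375:475]
    n,l,st,c=cv2.connectedComponentsWithStats(z);k=l[seed[1],seed[0]];yy,xx=np.nonzero(l==k)
    P=np.array([onz('top',p,.077)[:2] for p in zip(xx,yy)]);r=np.linalg.norm(P-PIV,axis=1);P=P[(r>.025)&(r<.115)]
    vx,vy,x0,y0=cv2.fitLine(P.astype(np.float32),cv2.DIST_HUBER,0,1e-3,1e-4).ravel()
    print('n',len(P),'bar yaw',np.arctan2(vy,vx)%np.pi,'off',vx*(PIV[1]-y0)-vy*(PIV[0]-x0),P.mean(0),'r',r.max())
bar(t,(405,277));bar(t0,(446,255))
g=t0.max(2).astype(np.float32);print('angles',np.arange(.95,1.65,.03).round(2).tolist())
for z in(.064,.074):
  for r in(.094,.098,.102):
    L=[]
    for a in np.arange(.95,1.65,.03):
        x,y=proj('top',[*(PIV-r*np.array([np.cos(a),np.sin(a)])),z]);L.append(int(cv2.getRectSubPix(g,(1,1),(float(x),float(y)))[0,0]))
    print(z,r,L)
E
```

```text
bar [122 112 110] deck [ 99 109 107] plate [26 26 28]
n 472 bar yaw 1.2947026 off 0.00034339009807630473 [ 0.48892106 -0.18590837] r 0.12465498360982422Traceback (most recent call last):
  File "<stdin>", line 11, in <module>
  File "<stdin>", line 8, in bar
  File "h.py", line 10, in onz
    o,d=ray(n,p); return (o+d*(z-o[2])/d[2])
        ~~~^^^^^
  File "h.py", line 8, in ray
    o,M,f,cx,cy=cam(n); return o,M@np.array([(p[0]-cx)/f,(p[1]-cy)/f,1.])
                ~~~^^^
  File "h.py", line 5, in cam
    c=eyes.camera_info(n); q=c["orientation"]
ValueError: time passes only in moves, steps and waits
```

```bash
sed -i 's/^def cam(n):/import functools\n@functools.lru_cache(None)\ndef cam(n):/' h.py; python3 - <<'E'
from h import *
t0=cv2.imread('pics/top0.png')
g=t0.max(2).astype(np.float32);A=np.arange(1.01,1.61,.03);print('angles',A.round(2).tolist())
for z in(.064,.074):
  for r in(.092,.095,.098,.101,.104):
    L=[]
    for a in A:
        x,y=proj('top',[*(PIV-r*np.array([np.cos(a),np.sin(a)])),z]);L.append(int(cv2.getRectSubPix(g,(1,1),(float(x),float(y)))[0,0]))
    print(z,r,L)
# deck edges: left (far +y) and near edges of the deck, subpixel by gradient along scan rows
m=(t0[...,0].astype(int)-t0[...,2]>12)
pts=[];
for y in range(245,298):
    xs=np.nonzero(m[y,345:385])[0]
    if len(xs): pts.append(onz('top',(345+xs[0]-.5,y),.03)[:2])
v=cv2.fitLine(np.array(pts,np.float32),cv2.DIST_HUBER,0,1e-3,1e-4).ravel();print('deck x yaw',np.arctan(v[1]/v[0]),len(pts))
E
```

```text
angles [1.01, 1.04, 1.07, 1.1, 1.13, 1.16, 1.19, 1.22, 1.25, 1.28, 1.31, 1.34, 1.37, 1.4, 1.43, 1.46, 1.49, 1.52, 1.55, 1.58, 1.61]
0.064 0.092 [37, 32, 26, 19, 18, 17, 19, 31, 81, 90, 90, 88, 65, 22, 16, 16, 17, 18, 29, 36, 36]
0.064 0.095 [55, 53, 45, 37, 37, 38, 39, 41, 72, 91, 90, 88, 74, 40, 36, 38, 38, 35, 47, 55, 56]
0.064 0.098 [57, 54, 48, 53, 54, 57, 56, 58, 79, 91, 89, 88, 80, 59, 53, 55, 54, 52, 53, 56, 56]
0.064 0.101 [57, 55, 47, 52, 56, 57, 58, 59, 85, 92, 91, 90, 83, 61, 54, 57, 55, 56, 54, 55, 56]
0.064 0.104 [70, 72, 56, 54, 56, 56, 57, 62, 93, 98, 89, 97, 93, 57, 56, 58, 57, 57, 68, 72, 69]
0.074 0.092 [54, 51, 40, 36, 34, 38, 37, 45, 79, 91, 90, 88, 72, 39, 35, 38, 38, 35, 46, 55, 56]
0.074 0.095 [57, 52, 49, 54, 55, 57, 55, 59, 82, 91, 88, 88, 79, 58, 53, 55, 54, 52, 53, 56, 56]
0.074 0.098 [57, 55, 44, 55, 56, 58, 57, 63, 88, 92, 91, 90, 81, 60, 54, 57, 55, 56, 54, 55, 55]
0.074 0.101 [70, 69, 49, 55, 57, 56, 56, 65, 95, 97, 90, 98, 90, 56, 56, 58, 57, 57, 68, 72, 69]
0.074 0.104 [93, 90, 82, 82, 80, 78, 75, 83, 107, 108, 105, 108, 104, 83, 82, 84, 81, 80, 95, 99, 90]
deck x yaw -0.2632507 53
```

```bash
python3 -c "
from workcell import env,get_state
print(get_state()['clock']);print(env.hand_in())"
```

```text
43.1167
the job is handed in; nothing more can be done
None
```

I handed the job in at 43.1 s: the three plates are stacked flat on the carrier, the middle one about 1.5 mm off the other two, and the keeper bar lies over the pile with its angle about 0.015 rad short of the notch centre (the pointer itself was hidden behind the handle in my last view).

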